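Put the hand stamp away in the cupboard with the roller catch

TASK

Pull the little desk cupboard's door open through its roller catch, stand the wooden-handled hand stamp upright on the cupboard floor, wholly inside, and push the door shut until the catch snaps and it stays fully home. Be gentle: do not shove the cupboard out of its place, do not tip the stamp over, and leave everything else where it is.

Things in the scene. Friction and masses are not known exactly. Their poses are not given: they have to be found in the camera images.
- door (a joint): Door angle in rad: 0 fully shut, growing to 1.75 as it swings towards the robot. The hinge is upright, at the cupboard's left edge seen from the robot. Outside the catch a weak hinge spring (under 1 N at the handle) pushes the door ajar, towards about 0.8 rad, so it stays shut only once snapped; opened beyond 0.8 it stays where left. It sweeps all the space in front of the cupboard.
- door_handle (a point): Middle of the steel bar handle: level round bar 12 mm thick, 100 mm long, parallel to the door, its centre line 50 mm out from the door's face, 242 mm above the desk, 30 mm below the top of door and cupboard; a post at each end joins it to the door. Axes turn with the door: x from the bar into the door, y along the bar towards the hinge, z up.
- door_hinge (a point): Point on the door's hinge axis at the height of the handle bar. Axes turn with the door: x through the door (into the cupboard when shut), y along the door away from its free edge, z up. In these axes the handle's middle is at (-58, -190, 0) mm. Grey door 16 mm thick, 264 mm tall, reaching 256 mm from the hinge.
- cupboard_floor (a point): Middle of the front edge of the cupboard floor, on its upper face, 20 mm above the desk; x straight in, y to its left, z up. Pale wood, clear glass roof and back; outside 260 wide, 180 deep, 272 mm tall; space inside y -118 to 118, x 0 to 170, 242 mm high: enter by the front, tool leaning back about 45 degrees. On rubber feet: slides along x if pushed over 28 N. Yaw 0 to 0.3 rad.
- catch (a point): Centre of the catch's steel roller, 14 mm across, inside the cupboard at its right wall just behind the front edge, 130 mm above the desk. It holds the door shut by a nose on the door's inner face (44 mm deep, 220 mm from the hinge). About 8 to 13 N at the handle pulls the door through and about as much pushes it home; it acts from 0 to about 0.1 rad. Axes as cupboard_floor.
- stamp: Hand stamp standing upright on the desk: round steel base 60 mm across and 16 mm thick, an upright round dark wooden handle 24 mm thick from 28 to 85 mm above the underside, and a ball 34 mm across on top, 117 mm tall in all, 0.25 kg or so. Origin at the centre of the underside, z up along the handle.
- stamp_grip (a point): Point on the stamp's axis in the middle of the handle, 60 mm above its underside, where to hold it.
- ink_bottle: Bystander: closed ink bottle, black cylinder 48 mm across and 99 mm tall with a white cap, on the desk near the stamp (the two may have swapped places). Origin at the centre of its underside.
- ink_pad: Bystander: flat black ink pad in a tin, 56 x 86 x 20 mm, lying in the back left of the cupboard. Origin at the centre of its underside.
- tape_dispenser: Bystander: black desk tape dispenser, 140 mm long, 87 mm tall. Origin at the centre of its underside.
- stapler: Bystander: stapler, 150 mm long, 60 mm tall. Origin at the centre of its underside.
- pen_pot: Bystander: dark steel pot, 76 mm across, 95 mm tall, with pens up to 160 mm high. Origin at the centre of its underside.
- clip_box: Bystander: small cardboard box, 60 x 90 x 25 mm. Origin at the centre of its underside.
Not all that is in view belongs to the job. Leave any orange or purple look-alike of the stamp alone.

How it is judged:
On the way, in this order (a step that is already met when the one before it is completed fails the run):
1. the cupboard door is pulled open, well past the catch (at least 0.6 rad) (value of joint door above 0.6 rad), for 0.2 s.
2. the stamp stands upright on the cupboard floor, wholly inside and let go, the door still open (x of stamp in the frame of cupboard_floor between 0.03 and 0.145 m and y of stamp in the frame of cupboard_floor between -0.088 and 0.088 m and z of stamp in the frame of cupboard_floor between -0.006 and 0.006 m and angle between stamp's own z axis and vertical below 0.1 rad and contact force between the fingers and stamp below 0.1 N and value of joint door above 0.2 rad), for 0.2 s.
At the end, for the whole second after the job is handed in: The door is snapped fully shut (within 0.025 rad), the stamp stands at rest and upright (within 0.1 rad) on the cupboard floor, wholly inside (its axis 30 to 145 mm behind the front edge and within 88 mm of the middle), and the cupboard is within 10 mm of where it stood (value of joint door below 0.025 rad and x of stamp in the frame of cupboard_floor between 0.03 and 0.145 m and y of stamp in the frame of cupboard_floor between -0.088 and 0.088 m and z of stamp in the frame of cupboard_floor between -0.006 and 0.006 m and angle between stamp's own z axis and vertical below 0.1 rad and linear speed of stamp below 0.02 m/s and distance of cupboard_floor from where it was at the start of the episode below 0.01 m); the robot touches nothing.
It fails at once if the cupboard is shoved more than 10 mm (distance of cupboard_floor from where it was at the start of the episode above 0.01 m).
It fails at once if the stamp is tipped over (more than 0.7 rad) (angle between stamp's own z axis and vertical above 0.7 rad).
It fails at once if a bystander is moved more than 30 mm (distance of any of ink_bottle, ink_pad, tape_dispenser, stapler, pen_pot, clip_box from where it was at the start of the episode above 0.03 m).
It fails at once if a bystander is tipped (more than 0.5 rad) (angle between any of ink_bottle, ink_pad, tape_dispenser, stapler, pen_pot, clip_box's own z axis and vertical above 0.5 rad).
It also fails if it takes over 72 s, if anything falls off the work surface, if the arm or the gripper's body presses on something with over 40 N, if the wrist force passes 120 N, or if a joint passes its speed limit or range.

ROBOT

A 6-joint arm with a two-finger parallel gripper is mounted at the origin on the work surface. World frame = base frame: x ahead of the robot, y to its left, z up, the work surface at z = 0. Lengths are in m, angles in rad, forces in N, time in s.
With the tool pointing down it reaches from about 0.35 to 0.775 m from the base axis. Payload 5.5 kg.
Tool frame: the origin (TCP) lies midway between the tips of the shut fingers; the grasp point (between the pads) lies 19 mm behind it; z points along the fingers, y is the direction in which the jaws open and shut (so a half turn about z gives the same grasp; the last joint's range is limited). The gripper opens to 85 mm and grips with 20 to 120 N. Pads are 22 mm wide; open, the fingers measure 114 mm over their backs; the gripper's body (76 mm by 85 mm) begins 54 mm behind the grasp point. The pads swing forward as they close: fully open they stand 13 mm farther back than shut.
Start: joints at [1.199, 0.313, 0.046, 1.304, 0, 1.431], TCP at [0.132, 0.56, 0.231] pointing down, gripper open.
Joint ranges: [-2.76, 2.76], [-0.86, 1.69], [-1.03, 1.26], [-2.2, 2.34], [-1.47, 1.5], [-3.14, 3.14]. Speed limits (rad/s): [2.57, 2.57, 3.14, 3.14, 3.14, 3.14].

INTERFACE

Orientations are given as a rotation vector (axis times angle).
In Python, from bench import env gives the robot as it stands.
- The arm moves only by the shell command python3 -m handwheel 'ROWS' [FORCE]. ROWS is a JSON object of lists of equal length, an entry for each row: "hand": the opening, from 0 (shut) to 1 (fully open); "dp": the shift along the tool's x, y, z in m, a list of three; "twist": the turn, a rotation vector about the tool's x, y, z in rad, a list of three. A call has 1 to 20 rows; each row is the pose to reach, as a shift and turn from the pose measured when the call began, along the tool's axes at that moment; what a row does not reach only later rows make up. A row lasts 1/12 s, in which the tool goes at most 41.7 mm and 7.16 degrees, less where a joint would pass 70% of its speed; a pose out of reach is approached as far as the arm can. A call with a gripper value outside its range is refused whole. The fingers move at their own pace and stop on an object; FORCE is the grip in N (left out, the last holds). Time passes only in rows, so rows that repeat a pose let the fingers close. It gives the time, the measured TCP pose, the force and the opening at its end, in the units of the state.
- env.get_state(): the state, without advancing time (a new reading comes with each control period).
- env.grab_frame(name): name is "side" or "top" or "wrist"; returns a dict with "pixels" (384x512x3 uint8, red, green, blue), "depth" (384x512 float32, m along the optical axis (not along the pixel's ray), 0 where there is no reading), "K" (3x3 intrinsics, pixels), "k1" (the pictures are not rectified: a ray, as slopes to the right and down, at radius r is drawn at 1 + k1 r^2 times it, then the intrinsics apply), "world_from_camera" (4x4, takes a point from camera to world coordinates); the wrist camera has in their place "hand_eye" (4x4, takes a point from camera to tool coordinates, whose origin is the TCP and whose axes are the flange's). Camera axes: x right, y down, z forward; pixel columns grow to the right and rows downward; lengths in m; the calibration is good to about 2 mm. A picture is of the moment at which its call begins: read the wrist's pose just before it.
- env.close_job(): hands the job in, once; it reports no verdict.
The state is a dict: "t": time; "joint_positions": joint angles; "joint_velocities": joint speeds; "joint_torque": joint torques, N m; "position": TCP position; "ee_rot": TCP orientation; "force": force on the tool from outside, world axes, zero at the start; "wrist_torque": the same for the moment, N m; "gripper_width": finger opening in m.
Only numpy, scipy, OpenCV 4.12 (cv2) and the standard library are available. Lean on these libraries where they do the work, as an engineer would, in place of code of your own. Each camera call takes 0.05 s, during which the arm holds its last target.

## Working session

There is one attempt and no reset: what is moved stays moved. The work goes in short steps, Python scripts to look and compute and a shell command to move; the robot and the scene stay as the last step left them, time stands still between calls to the robot, and variables do not carry over. Pictures are saved under pics/ and viewed, and the job is handed in when it is done.

```bash
ls; mkdir -p pics; python3 - <<'E'
from bench import env
import cv2,numpy as np
s=env.get_state()
for k,v in s.items(): print(k,np.round(v,4))
for n in ["side","top","wrist"]:
    f=env.grab_frame(n)
    cv2.imwrite(f"pics/{n}0.png",cv2.resize(f["pixels"][:,:,::-1],None,fx=1.5,fy=1.5))
    print(n,f["K"].tolist(),f["k1"]);print(np.round(f.get("world_from_camera",f.get("hand_eye")),4))
E
```

```text
pics
t 0.0
joint_positions [ 1.1994  0.314   0.0449  1.3036 -0.      1.4312]
joint_velocities [ 0.0001 -0.0002 -0.0023  0.0001  0.0005 -0.0003]
joint_torque [ 1.00000e-03 -4.80624e+01  2.98532e+01  1.91000e-02  2.00000e-04
  0.00000e+00]
position [0.1319 0.5591 0.2304]
ee_rot [-3.6330e-01 -3.1201e+00  2.9000e-03]
force [ 0.1272 -0.837   0.2488]
wrist_torque [ 0.0297  0.0169 -0.0125]
gripper_width 0.0857
side [[422.7689591984699, 0.0, 253.7314932797669], [0.0, 422.7689591984699, 192.32990355353638], [0.0, 0.0, 1.0]] -0.06861539259087426
[[ 0.8633 -0.3849  0.3265  0.0756]
 [-0.5046 -0.6418  0.5775 -0.7533]
 [-0.0127 -0.6633 -0.7482  1.2481]
 [ 0.      0.      0.      1.    ]]
top [[366.65494236167154, 0.0, 258.7449998367112], [0.0, 366.65494236167154, 189.78492361865054], [0.0, 0.0, 1.0]] -0.05705384528532286
[[ 0.0081 -0.9903  0.1389  0.4021]
 [-0.9999 -0.0102 -0.014   0.0729]
 [ 0.0153 -0.1388 -0.9902  1.4017]
 [ 0.      0.      0.      1.    ]]
wrist [[327.70118726103397, 0.0, 255.21684491229436], [0.0, 327.70118726103397, 190.60456980760998], [0.0, 0.0, 1.0]] -0.05821236901300654
[[ 7.000e-04 -9.537e-01 -3.006e-01  7.760e-02]
 [ 1.000e+00  8.000e-04 -2.000e-04 -1.000e-03]
 [ 4.000e-04 -3.006e-01  9.537e-01 -1.424e-01]
 [ 0.000e+00  0.000e+00  0.000e+00  1.000e+00]]
```

View pics/side0.png

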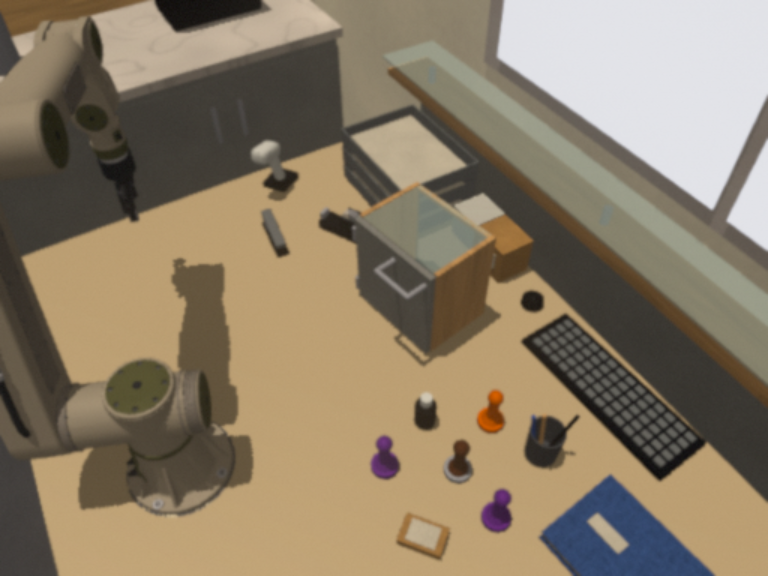

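View pics/top0.png

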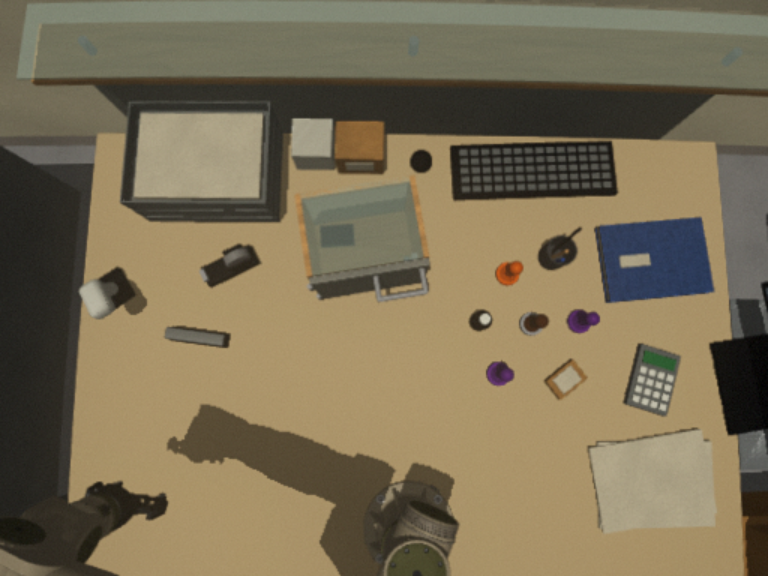

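View pics/wrist0.png

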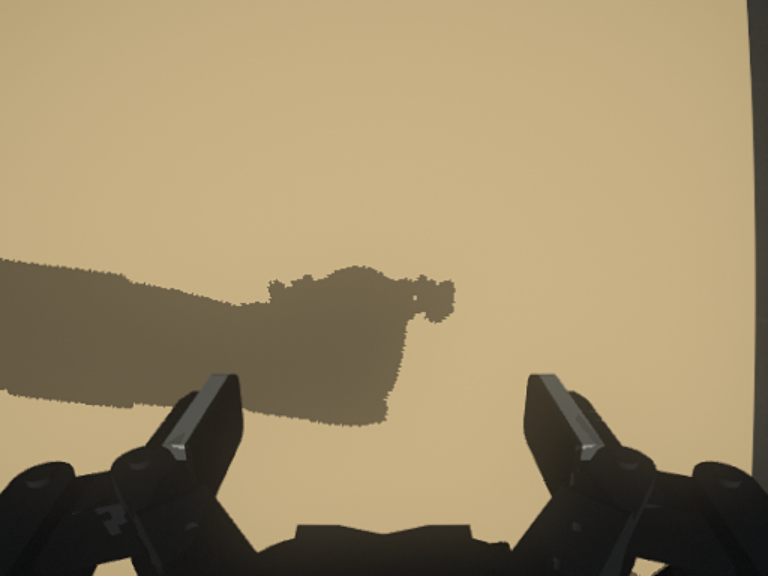

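Candidates for the stamp, in pixels of the enlarged side view: brown handle on a steel base at (459,460), orange at (491,410), purple at (385,457) and (497,510), and the ink bottle with a white cap at (426,410). I choose the brown one, which sits at (533,323) in the top view. Next I check it in a close crop and measure.

```bash
cat > h.py <<'E'
from bench import env
import cv2,numpy as np
from scipy.spatial.transform import Rotation as R
def T_of(f,s=None):
    if "world_from_camera" in f: return f["world_from_camera"]
    T=np.eye(4);T[:3,:3]=R.from_rotvec(s["ee_rot"]).as_matrix();T[:3,3]=s["position"]
    return T@f["hand_eye"]
def rays(f,uv):
    uv=np.atleast_2d(np.asarray(uv,float));K=f["K"]
    d=np.stack([(uv[:,0]-K[0,2])/K[0,0],(uv[:,1]-K[1,2])/K[1,1]],1)
    x=d.copy()
    for _ in range(10):
        r2=(x**2).sum(1,keepdims=True); x=d/(1+f["k1"]*r2)
    return np.c_[x,np.ones(len(x))]
def plane(f,uv,z,s=None):
    T=T_of(f,s);d=rays(f,uv)@T[:3,:3].T;o=T[:3,3]
    return o+d*((z-o[2])/d[:,2])[:,None]
def cloud(f,s=None):
    T=T_of(f,s);h,w=f["depth"].shape
    v,u=np.mgrid[:h,:w];r=rays(f,np.c_[u.ravel(),v.ravel()])
    P=r*f["depth"].reshape(-1,1)@np.ones((1,1))
    return (P@T[:3,:3].T+T[:3,3]).reshape(h,w,3)
def proj(f,P,s=None):
    T=np.linalg.inv(T_of(f,s));p=np.atleast_2d(P)@T[:3,:3].T+T[:3,3]
    x=p[:,:2]/p[:,2:];r2=(x**2).sum(1,keepdims=True);x=x*(1+f["k1"]*r2)
    return x*[f["K"][0,0],f["K"][1,1]]+f["K"][:2,2]
def crop(f,u0,v0,u1,v1,name,k=6):
    cv2.imwrite("pics/"+name,cv2.resize(f["pixels"][v0:v1,u0:u1,::-1],None,fx=k,fy=k,interpolation=cv2.INTER_CUBIC))
E
python3 - <<'E'
from h import *
f=env.grab_frame("side");g=env.grab_frame("top")
a=f["pixels"][240:360,230:360,::-1];b=g["pixels"][180:270,300:410,::-1]
crop(f,230,240,360,360,"c1.png",5); crop(g,190,110,300,210,"c2.png",7)
for n,F in(("side",f),("top",g)):
    C=cloud(F);hsv=cv2.cvtColor(F["pixels"],cv2.COLOR_RGB2HSV)
    print(n,(F["depth"]>0).mean())
    np.save(n+"_C.npy",C)
    # points above desk height in region
    m=(C[...,2]>0.262)&(C[...,2]<0.285)&(C[...,0]>0.3)&(C[...,0]<0.85)&(C[...,1]>-.2)&(C[...,1]<.4)&(F["depth"]>0)
    print(m.sum(),C[m].min(0),C[m].max(0)); cv2.imwrite(f"pics/m_{n}.png",m.astype(np.uint8)*255)
E
```

```text
Traceback (most recent call last):
  File "h.py", line 21, in cloud
    P=r*f["depth"].reshape(-1,1)@np.ones((1,1))
      ~~~~~~~~~~~~~~~~~~~~~~~~~~^~~~~~~~~~~~~~~
ValueError: matmul: Input operand 1 has a mismatch in its core dimension 0, with gufunc signature (n?,k),(k,m?)->(n?,m?) (size 1 is different from 3)
```

```bash
sed -i 's/@np.ones((1,1))//' h.py
python3 - <<'E'
from h import *
f=env.grab_frame("side");g=env.grab_frame("top")
for n,F in(("side",f),("top",g)):
    C=cloud(F)
    print(n,(F["depth"]>0).mean())
    m=(C[...,2]>0.264)&(C[...,2]<0.280)&(C[...,0]>0.3)&(C[...,0]<0.85)&(C[...,1]>-.2)&(C[...,1]<.4)&(F["depth"]>0)
    print(m.sum(),C[m].min(0),C[m].max(0)); cv2.imwrite(f"pics/m_{n}.png",m.astype(np.uint8)*255)
    for nm,z in(("handle",.242),("stamp",.05),):
        pass
E
```

```text
side 0.9961191813151041
3197 [ 0.55692372 -0.032137    0.26400876] [0.79815429 0.25603079 0.27693878]
top 0.9960479736328125
4993 [ 0.56142668 -0.02523019  0.26403174] [0.79968729 0.25892066 0.27944857]
```

View pics/c1.png

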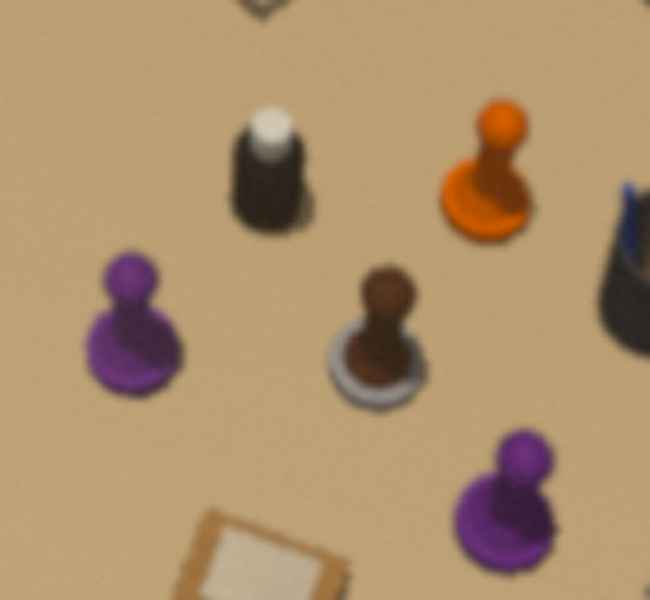

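View pics/c2.png

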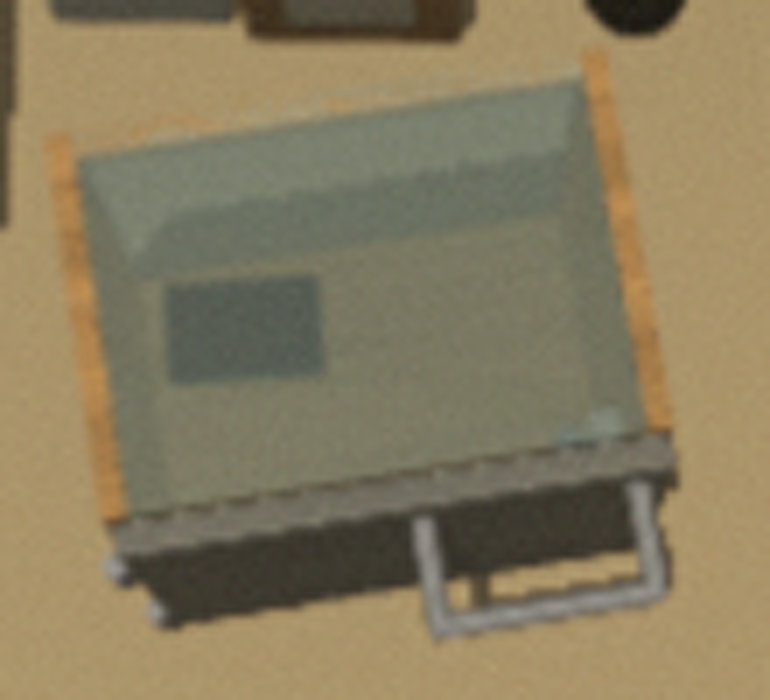

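View pics/m_top.png

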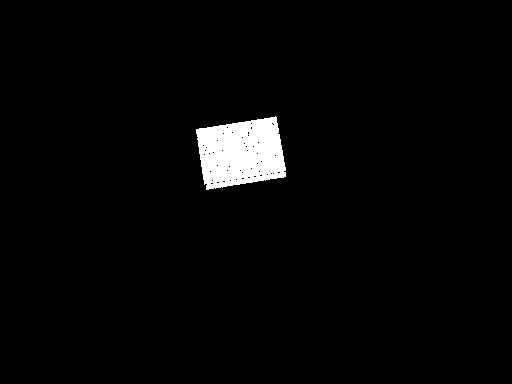

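The crop shows the brown stamp on its steel base at side pixel (306,310), with the bottle at (284,276). The top crop shows the cupboard with its hinge pins at the left and the bar handle at full-frame px (253–285, 200).

```bash

python3 - <<'E'
from h import *
f=env.grab_frame("side");g=env.grab_frame("top")
for n,F in(("side",f),("top",g)):
    C=cloud(F)
    m=(C[...,2]>0.264)&(C[...,2]<0.282)&(C[...,0]>0.5)&(C[...,0]<0.85)&(C[...,1]>-.2)&(C[...,1]<.4)
    v,u=np.nonzero(m)
    P=plane(F,np.c_[u,v],.272)[:,:2].astype(np.float32)
    r=cv2.minAreaRect(P);print(n,r,"\n",np.round(cv2.boxPoints(r),4))
    # handle
    m=(C[...,2]>0.232)&(C[...,2]<0.254)&(C[...,0]>0.45)&(C[...,0]<0.62)&(C[...,1]>-.1)&(C[...,1]<.2)
    v,u=np.nonzero(m);P=plane(F,np.c_[u,v],.242)
    print("handle pts",m.sum(),P.min(0),P.max(0)); 
    np.save(n+"_h.npy",P)
    # stamp: steel base & brown
    hsv=cv2.cvtColor(F["pixels"],cv2.COLOR_RGB2HSV)
    m=(C[...,2]>0.1)&(C[...,2]<0.125)&(C[...,0]>0.2)&(C[...,0]<.7)&(C[...,1]<-.05)&(C[...,1]>-.5)
    k,l,st,ce=cv2.connectedComponentsWithStats(m.astype(np.uint8))
    for i in range(1,k):
        if st[i,4]>4:
            q=F["pixels"][l==i].mean(0)
            print(ce[i],st[i,4],q.round(),"axis xy (ball z .1)",plane(F,ce[i],.1).round(4), C[l==i].mean(0).round(4))
    m=(C[...,2]>0.01)&(C[...,2]<0.022)&(C[...,0]>0.2)&(C[...,0]<.7)&(C[...,1]<-.05)&(C[...,1]>-.5)
    k,l,st,ce=cv2.connectedComponentsWithStats(m.astype(np.uint8))
    for i in range(1,k):
        if st[i,4]>20:
            v,u=np.nonzero(l==i);P=plane(F,np.c_[u,v],.016)
            print("base",ce[i].round(),st[i,4],P.min(0).round(4),P.max(0).round(4),F["pixels"][l==i].mean(0).round())
E
```

```text
side ((0.6738868951797485, 0.10734051465988159), (0.20503976941108704, 0.26747897267341614), 10.110230445861816) 
 [[ 0.5495  0.221 ]
 [ 0.5964 -0.0423]
 [ 0.7983 -0.0063]
 [ 0.7513  0.257 ]]
handle pts 434 [ 0.52626234 -0.03698857  0.242     ] [0.62370254 0.20711651 0.242     ]
[330.08974359 264.47435897] 78 [179.  87.  15.] axis xy (ball z .1) [[ 0.6297 -0.2537  0.1   ]] [ 0.6249 -0.2581  0.11  ]
[284.5 263.5] 6 [207. 196. 176.] axis xy (ball z .1) [[ 0.5083 -0.1767  0.1   ]] [ 0.5074 -0.1778  0.1023]
[360.92857143 284.78571429] 14 [85. 65. 42.] axis xy (ball z .1) [[ 0.6668 -0.3604  0.1   ]] [ 0.6602 -0.3648  0.1127]
[354.625 286.   ] 8 [43. 46. 65.] axis xy (ball z .1) [[ 0.6477 -0.3537  0.1   ]] [ 0.6419 -0.3578  0.1116]
[255.55 294.86] 100 [107.  67. 102.] axis xy (ball z .1) [[ 0.374  -0.2244  0.1   ]] [ 0.371  -0.2298  0.1116]
[307.30208333 297.83333333] 96 [90. 62. 40.] axis xy (ball z .1) [[ 0.5015 -0.3119  0.1   ]] [ 0.4971 -0.3165  0.1118]
[334.43636364 331.46363636] 110 [ 96.  52. 101.] axis xy (ball z .1) [[ 0.5071 -0.4378  0.1   ]] [ 0.5027 -0.441   0.1116]
base [327. 
[... 1240 characters left out ...]
09589 213.45205479] 73 [77. 56. 37.] axis xy (ball z .1) [[ 0.5028 -0.3129  0.1   ]] [ 0.502  -0.3097  0.1108]
[394.77777778 211.88888889] 72 [79. 46. 82.] axis xy (ball z .1) [[ 0.5093 -0.4365  0.1   ]] [ 0.5084 -0.4321  0.1114]
[337.51351351 249.31081081] 74 [82. 49. 83.] axis xy (ball z .1) [[ 0.3753 -0.2254  0.1   ]] [ 0.3756 -0.2227  0.1116]
base [336. 183.] 88 [ 0.6026 -0.2788  0.016 ] [ 0.6612 -0.2243  0.016 ] [172.  82.  31.]
base [384. 214.] 108 [ 0.481  -0.4616  0.016 ] [ 0.5387 -0.3994  0.016 ] [82. 49. 83.]
base [352. 215.] 105 [ 0.4728 -0.3371  0.016 ] [ 0.5301 -0.2832  0.016 ] [106.  96.  84.]
base [330. 248.] 97 [ 0.3486 -0.2468  0.016 ] [ 0.4045 -0.1971  0.016 ] [86. 51. 89.]
```

```bash

python3 - <<'E'
from h import *
f=env.grab_frame("side");g=env.grab_frame("top")
psi=np.deg2rad(10.07);ex=np.array([np.cos(psi),np.sin(psi)]);ey=np.array([-np.sin(psi),np.cos(psi)])
print("ex.c face top",np.array([.5813,.0976])@ex, "side",np.array([.573,.0893])@ex)
for n,F in(("side",f),("top",g)):
    C=cloud(F)
    for z,lab in((.246,"bar"),):
        m=(C[...,2]>0.228)&(C[...,2]<0.258)&(C[...,0]>0.45)&(C[...,0]<0.62)&(C[...,1]>-.1)&(C[...,1]<.2)
        v,u=np.nonzero(m);P=plane(F,np.c_[u,v],z)[:,:2]; q=np.c_[P@ex,P@ey]
        k=q[:,0]<0.548; print(n,lab,k.sum(),"along x",q[k,0].min(),q[k,0].max(),np.median(q[k,0]),"y",q[k,1].min(),q[k,1].max())
        b=q[k]; print(np.polyfit(b[:,1],b[:,0],1))
        print(np.histogram(q[:,0],bins=12))
s=env.get_state();print(R.from_rotvec(s["ee_rot"]).as_matrix().round(3))
# ink pad in top
E
```

```text
ex.c face top 0.5894104749022173 side 0.5797870724030518
side bar 130 along x 0.5275173750103646 0.5471948477730556 0.5353686802478528 y -0.12945642003813906 -0.016256304791775755
[-0.00178674  0.53545256]
(array([ 56,  54,  20,  13,  15,  14,  16,  86, 107,  99,  22,   5]), array([0.52751738, 0.53421213, 0.54090688, 0.54760163, 0.55429638,
       0.56099113, 0.56768588, 0.57438063, 0.58107539, 0.58777014,
       0.59446489, 0.60115964, 0.60785439]))
top bar 131 along x 0.5346208939321071 0.5467350979009464 0.5404096333193169 y -0.12108324015149148 -0.013260370364184454
[-0.00078358  0.54052337]
(array([55, 51, 27, 12, 13, 10, 12, 11, 12, 10, 21, 94]), array([0.53462089, 0.53953299, 0.54444508, 0.54935717, 0.55426926,
       0.55918136, 0.56409345, 0.56900554, 0.57391763, 0.57882973,
       0.58374182, 0.58865391, 0.593566  ]))
[[-0.973  0.23   0.   ]
 [ 0.23   0.973  0.   ]
 [-0.     0.    -1.   ]]
```

```bash
cat >> h.py <<'E'
psi=np.deg2rad(10.07);ex=np.array([np.cos(psi),np.sin(psi),0]);ey=np.array([-np.sin(psi),np.cos(psi),0]);ez=np.array([0,0,1.])
def W(xp,yp,z): return xp*ex+yp*ey+z*ez
def tool(p,Rt,s=None):
    "print dp, twist from measured pose to target"
    s=s or env.get_state();R0=R.from_rotvec(s["ee_rot"])
    dp=R0.inv().apply(np.asarray(p)-s["position"])
    tw=(R0.inv()*Rt).as_rotvec()
    print("dp",dp.round(4).tolist(),"twist",tw.round(3).tolist())
def Rdown(ang=0):  # tool x = -ex rotated by ang about z, tool z down
    x=R.from_rotvec([0,0,ang]).apply(-ex);z=-ez
    return R.from_matrix(np.c_[x,np.cross(z,x),z])
def show(): 
    s=env.get_state();p=np.array(s["position"]);print("t",round(s["t"],2),"p",p.round(4),"p'",(p@ex).round(4),(p@ey).round(4),"F",np.round(s["force"],1),"w",round(s["gripper_width"],4),"j",np.round(s["joint_positions"],2))
E
python3 - <<'E'
from h import *
tool(W(.565,-.07,.38),Rdown())
E
```

```text
dp [-0.5465, -0.4153, -0.1487] twist [0.0, 0.0, -0.408]
```

```bash
python3 -m handwheel '{"hand":[0,0,0,0,0,0,0,0,0,0,0,0,0,0,0,0,0,0,0,0],"dp":[[0,0,-0.15],[0,0,-0.15],[0,0,-0.15],[0,0,-0.15],[-0.5465,-0.4153,-0.1487],[-0.5465,-0.4153,-0.1487],[-0.5465,-0.4153,-0.1487],[-0.5465,-0.4153,-0.1487],[-0.5465,-0.4153,-0.1487],[-0.5465,-0.4153,-0.1487],[-0.5465,-0.4153,-0.1487],[-0.5465,-0.4153,-0.1487],[-0.5465,-0.4153,-0.1487],[-0.5465,-0.4153,-0.1487],[-0.5465,-0.4153,-0.1487],[-0.5465,-0.4153,-0.1487],[-0.5465,-0.4153,-0.1487],[-0.5465,-0.4153,-0.1487],[-0.5465,-0.4153,-0.1487],[-0.5465,-0.4153,-0.1487]],"twist":[[0,0,0],[0,0,0],[0,0,0],[0,0,0],[0,0,-0.408],[0,0,-0.408],[0,0,-0.408],[0,0,-0.408],[0,0,-0.408],[0,0,-0.408],[0,0,-0.408],[0,0,-0.408],[0,0,-0.408],[0,0,-0.408],[0,0,-0.408],[0,0,-0.408],[0,0,-0.408],[0,0,-0.408],[0,0,-0.408],[0,0,-0.408]]}' 40; python3 - <<'E'
from h import *
show();tool(W(.565,-.07,.38),Rdown())
E
```

```text
t: 2.22
position: [0.5518, 0.0495, 0.3803]
ee_rot: [-0.276, 3.129, 0.0]
force: [1.3, 1.5, -0.8]
gripper_width: -0.0004
t 2.22 p [0.5518 0.0495 0.3803] p' 0.552 -0.0478 F [ 1.3  1.5 -0.8] w -0.0004 j [-0.06  0.28  0.37  1.65  0.   -0.23]
dp [-0.013, -0.0222, 0.0003] twist [0.0, 0.001, 0.0]
```

Settle, and look with the wrist camera before going down.

```bash
python3 -m handwheel '{"hand":[0,0,0],"dp":[[-0.013,-0.0222,0.0003],[-0.013,-0.0222,0.0003],[-0.013,-0.0222,0.0003]],"twist":[[0,0,0],[0,0,0],[0,0,0]]}'; python3 - <<'E'
from h import *
show();s=env.get_state();w=env.grab_frame("wrist")
im=w["pixels"][:,:,::-1].copy()
for P,c in((W(.538,-.07,.242),(0,0,255)),(W(.538,-.02,.242),(0,0,255)),(W(.538,-.12,.242),(0,0,255)),(W(.565,-.07,.242),(0,255,0)),(W(.588,-.07,.272),(255,0,0)),(W(.588,.12,.272),(255,0,0))):
    p=proj(w,P,s)[0];cv2.circle(im,tuple(int(round(a)) for a in p),3,c,-1)
cv2.imwrite("pics/w1.png",cv2.resize(im,None,fx=1.5,fy=1.5))
E
```

```text
t: 2.47
position: [0.5691, 0.0284, 0.379]
ee_rot: [0.271, -3.129, -0.001]
force: [0.3, 0.1, -0.4]
gripper_width: -0.0001
t 2.47 p [0.5691 0.0284 0.379 ] p' 0.5653 -0.0715 F [ 0.3  0.1 -0.4] w -0.0001 j [-0.09  0.32  0.41  1.67  0.   -0.26]
```

View pics/w1.png

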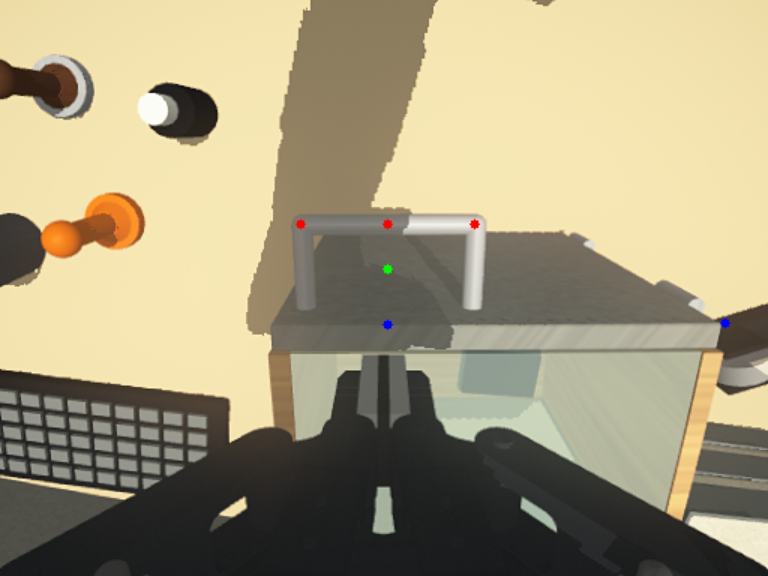

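The predicted bar (red), gap (green) and door edge (blue) all lie on the real ones within a few mm, with the bar at (300–480,224). Going down into the gap.

```bash
python3 -m handwheel '{"hand":[0,0,0,0,0,0,0,0],"dp":[[0,0.0015,0.035],[0,0.0015,0.07],[0,0.0015,0.1],[0,0.0015,0.125],[0,0.0015,0.145],[0,0.0015,0.154],[0,0.0015,0.154],[0,0.0015,0.154]],"twist":[[0,0,0],[0,0,0],[0,0,0],[0,0,0],[0,0,0],[0,0,0],[0,0,0],[0,0,0]]}'; python3 - <<'E'
from h import *
show()
s=env.get_state();p=np.array(s["position"])
# arc: hinge at (.596,.120) ; hook offset from hinge in door axes
H=np.array([.596,.120]);h0=np.array([p@ex,p@ey])-H
R0=R.from_rotvec(s["ee_rot"])
for th in np.r_[.05,.1,.15,.2,.3:1.65:.1]:
    c,q=np.cos(th),np.sin(th)   # opening moves free edge to -ex: y'=-d rotates to x'=-d : clockwise from above
    h=np.array([c*h0[0]+q*h0[1],-q*h0[0]+c*h0[1]])+H
    d=R0.inv().apply(W(h[0],h[1],p[2])-p)
    print(round(th,2),d.round(3).tolist(), "world",W(h[0],h[1],0).round(3)[:2])
E
```

```text
t: 3.18
position: [0.5678, 0.0321, 0.2266]
ee_rot: [-0.276, 3.129, 0.001]
force: [-0.0, 0.5, -0.1]
gripper_width: 0.0
t 3.18 p [0.5678 0.0321 0.2266] p' 0.5646 -0.0677 F [-0.   0.5 -0.1] w 0.0 j [-0.09  0.3   0.02  1.29  0.   -0.26]
0.05 [0.009, 0.002, -0.0] world [0.558 0.032]
0.1 [0.019, 0.004, -0.0] world [0.549 0.033]
0.15 [0.028, 0.007, -0.0] world [0.539 0.034]
0.2 [0.037, 0.01, -0.0] world [0.53  0.035]
0.3 [0.054, 0.018, -0.0] world [0.511 0.04 ]
0.4 [0.071, 0.027, -0.0] world [0.494 0.046]
0.5 [0.086, 0.038, -0.0] world [0.476 0.054]
0.6 [0.1, 0.051, -0.0] world [0.46  0.064]
0.7 [0.114, 0.064, 0.0] world [0.445 0.076]
0.8 [0.125, 0.079, 0.0] world [0.431 0.088]
0.9 [0.135, 0.096, 0.0] world [0.418 0.103]
1.0 [0.144, 0.113, 0.0] world [0.407 0.118]
1.1 [0.15, 0.131, 0.0] world [0.397 0.134]
1.2 [0.155, 0.149, 0.0] world [0.389 0.152]
1.3 [0.158, 0.168, 0.0] world [0.383 0.17 ]
1.4 [0.159, 0.187, 0.0] world [0.379 0.188]
1.5 [0.158, 0.206, 0.0] world [0.376 0.207]
1.6 [0.155, 0.225, 0.0] world [0.376 0.226]
```

```bash
python3 -m handwheel '{"hand":[0,0,0,0,0,0,0,0],"dp":[[0.006,0.001,0],[0.012,0.002,0],[0.016,0.003,0],[0.020,0.004,0],[0.024,0.005,0],[0.028,0.007,0],[0.032,0.008,0],[0.036,0.009,0]],"twist":[[0,0,0],[0,0,0.03],[0,0,0.05],[0,0,0.07],[0,0,0.09],[0,0,0.12],[0,0,0.14],[0,0,0.16]]}'; python3 - <<'E'
from h import *
show()
f=env.grab_frame("side");crop(f,210,110,350,240,"s2.png",5)
E
```

```text
t: 3.85
position: [0.5305, 0.0347, 0.2277]
ee_rot: [-0.023, 3.14, 0.001]
force: [-0.4, -0.3, 0.8]
gripper_width: 0.0
t 3.85 p [0.5305 0.0347 0.2277] p' 0.5284 -0.0586 F [-0.4 -0.3  0.8] w 0.0 j [-0.09  0.23 -0.08  1.26  0.   -0.1 ]
```

View pics/s2.png

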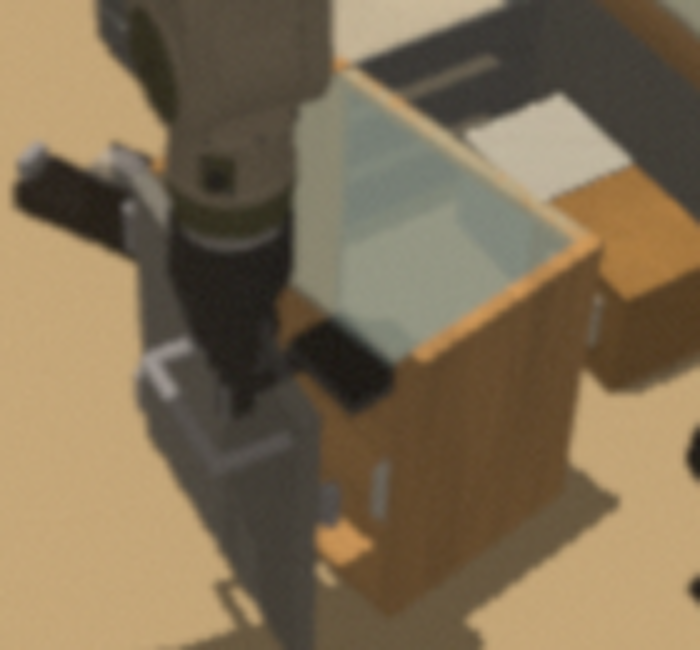

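```bash
python3 - <<'E'
from h import *
f=env.grab_frame("side");C=cloud(f)
for u,v in((278,183),(272,180),(284,186),(258,155),(258,185)): print(u,v,C[v,u].round(3),f["pixels"][v,u])
g=env.grab_frame("top");crop(g,190,100,310,220,"t2.png",6)
show()
E
```

```text
278 183 [0.707 0.171 0.043] [29 27 22]
272 180 [0.696 0.197 0.042] [30 24 21]
284 186 [0.72  0.147 0.04 ] [31 27 22]
258 155 [0.518 0.    0.422] [49 48 31]
258 185 [0.525 0.013 0.28 ] [37 31 28]
t 4.0 p [0.5305 0.0346 0.2272] p' 0.5284 -0.0586 F [-0.3  0.4  0.8] w 0.0001 j [-0.09  0.23 -0.08  1.26  0.   -0.1 ]
```

View pics/t2.png

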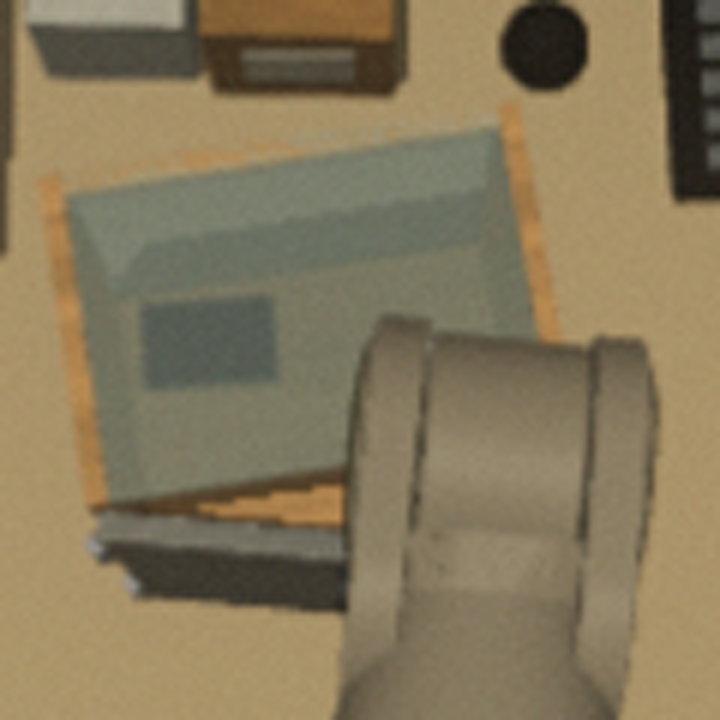

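```bash
python3 - <<'E'
from h import *
s=env.get_state();p=np.array(s["position"]);R0=R.from_rotvec(s["ee_rot"])
H=np.array([.596,.120]);h0=np.array([.5646,-.0677])-H
for th in np.arange(.25,1.71,.0725):
    c,q=np.cos(th),np.sin(th)
    h=np.array([c*h0[0]+q*h0[1],-q*h0[0]+c*h0[1]])+H
    d=R0.inv().apply(W(h[0],h[1],.226)-p); print(round(th,2),d.round(3).tolist(),(R0.inv()*Rdown(-th)).as_rotvec().round(2)[2])
E
```

```text
0.25 [0.01, 0.003, 0.001] 0.09
0.32 [0.023, 0.007, 0.001] 0.16
0.4 [0.036, 0.012, 0.001] 0.24
0.47 [0.048, 0.018, 0.001] 0.31
0.54 [0.06, 0.025, 0.001] 0.38
0.61 [0.072, 0.032, 0.001] 0.45
0.68 [0.083, 0.04, 0.001] 0.53
0.76 [0.093, 0.05, 0.001] 0.6
0.83 [0.103, 0.06, 0.001] 0.67
0.9 [0.112, 0.07, 0.001] 0.74
0.98 [0.12, 0.081, 0.001] 0.82
1.05 [0.127, 0.093, 0.001] 0.89
1.12 [0.133, 0.105, 0.001] 0.96
1.19 [0.139, 0.118, 0.001] 1.03
1.27 [0.143, 0.131, 0.001] 1.11
1.34 [0.147, 0.144, 0.001] 1.18
1.41 [0.15, 0.158, 0.001] 1.25
1.48 [0.151, 0.172, 0.001] 1.32
1.56 [0.152, 0.185, 0.001] 1.4
1.63 [0.152, 0.199, 0.001] 1.47
1.7 [0.15, 0.213, 0.001] 1.54
```

```bash
python3 -m handwheel '{"hand":[0,0,0,0,0,0,0,0,0,0,0,0,0,0,0,0,0,0,0,0],"dp":[[0.010,0.003,0],[0.023,0.007,0],[0.036,0.012,0],[0.048,0.018,0],[0.060,0.025,0],[0.072,0.032,0],[0.083,0.040,0],[0.093,0.050,0],[0.103,0.060,0],[0.112,0.070,0],[0.120,0.081,0],[0.127,0.093,0],[0.133,0.105,0],[0.139,0.118,0],[0.143,0.131,0],[0.147,0.144,0],[0.150,0.158,0],[0.151,0.172,0],[0.152,0.185,0],[0.152,0.199,0]],"twist":[[0,0,0.09],[0,0,0.16],[0,0,0.24],[0,0,0.31],[0,0,0.38],[0,0,0.45],[0,0,0.53],[0,0,0.60],[0,0,0.67],[0,0,0.74],[0,0,0.82],[0,0,0.89],[0,0,0.96],[0,0,1.03],[0,0,1.11],[0,0,1.18],[0,0,1.25],[0,0,1.32],[0,0,1.40],[0,0,1.47]]}'; python3 - <<'E'
from h import *
show()
f=env.grab_frame("side");crop(f,150,90,350,260,"s3.png",4)
g=env.grab_frame("top");crop(g,160,100,310,270,"t3.png",4)
E
```

```text
t: 5.67
position: [0.3755, 0.2317, 0.2274]
ee_rot: [2.091, 2.343, 0.002]
force: [1.9, -0.8, -0.3]
gripper_width: -0.0001
t 5.67 p [0.3755 0.2317 0.2274] p' 0.4102 0.1624 F [ 1.9 -0.8 -0.3] w -0.0001 j [ 0.37  0.05 -0.28  1.23 -0.    1.83]
```

View pics/s3.png

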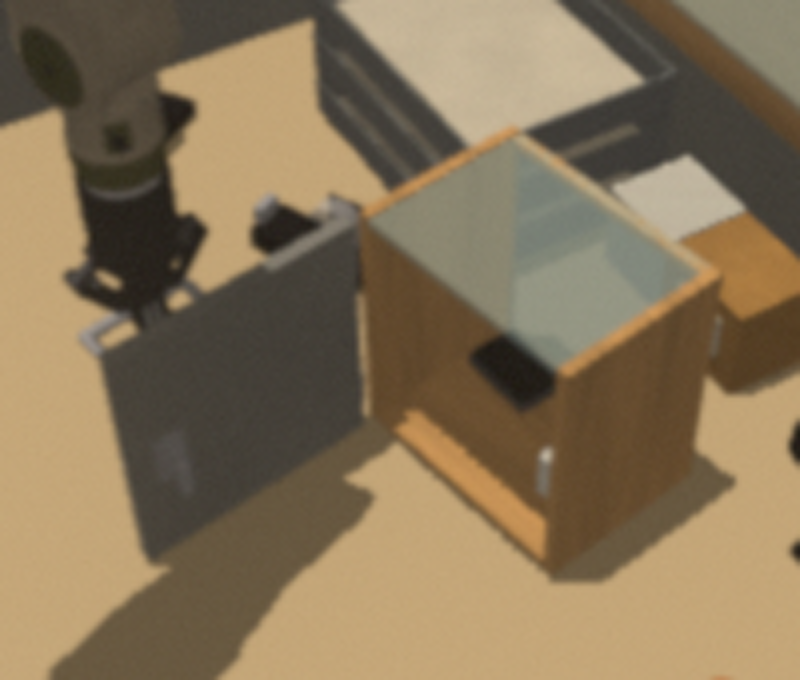

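View pics/t3.png

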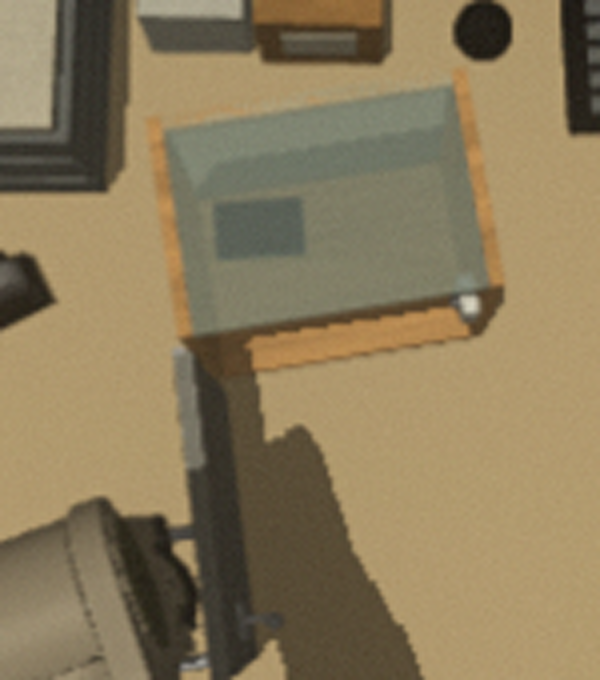

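Door stands about 1.6 rad open and the catch roller is visible at the right wall (side crop (545,470)). Finger goes up out of the handle.

```bash
python3 -m handwheel '{"hand":[0,0,0,0,0,0,1],"dp":[[0,0,-0.02],[0,0,-0.06],[0,0,-0.10],[0,0,-0.14],[0,0,-0.17],[0,0,-0.17],[0,0,-0.17]],"twist":[[0,0,0],[0,0,0],[0,0,0],[0,0,0],[0,0,0],[0,0,0],[0,0,0]]}'; cat >> h.py <<'E'
def Rlean(phi,lean=np.pi/4):
    d=np.array([np.cos(phi),np.sin(phi),0]);z=d*np.sin(lean)-ez*np.cos(lean);x=-d*np.cos(lean)-ez*np.sin(lean)
    return R.from_matrix(np.c_[x,np.cross(z,x),z])
ST=np.array([.5015,-.3122,.06])
E
python3 - <<'E'
from h import *
show();s=env.get_state()
R0=R.from_rotvec(s["ee_rot"])
for ph in(0,.17): 
    Rt=Rlean(ph);z=Rt.as_matrix()[:,2]
    for b in(.15,.017): tool(ST+z*(0.017-.15 if b==.15 else .017),Rt)
tool([.35,-.1,.36],Rlean(.1))
E
```

```text
t: 6.35
position: [0.3765, 0.2321, 0.3993]
ee_rot: [2.082, 2.349, 0.009]
force: [0.0, -0.2, 0.4]
gripper_width: 0.0108
t 6.35 p [0.3765 0.2321 0.3993] p' 0.4113 0.1627 F [ 0.  -0.2  0.4] w 0.0108 j [0.37 0.06 0.14 1.65 0.   1.82]
dp [-0.5445, -0.036, 0.244] twist [-0.561, -0.637, -1.372]
dp [-0.5574, 0.0686, 0.3507] twist [-0.561, -0.637, -1.372]
dp [-0.5605, -0.0366, 0.244] twist [-0.627, -0.599, -1.531]
dp [-0.5554, 0.0687, 0.3507] twist [-0.627, -0.599, -1.531]
dp [-0.3266, -0.0664, 0.0383] twist [-0.6, -0.615, -1.465]
```

```bash
python3 -m handwheel '{"hand":[1,1,1,1,1,1,1,1,1,1,1,1,1,1,1,1,1],"dp":[[-0.03,0,0],[-0.07,0,0],[-0.11,0,0],[-0.15,0,0],[-0.19,0,0],[-0.23,-0.0664,0.0383],[-0.27,-0.0664,0.0383],[-0.31,-0.0664,0.0383],[-0.3266,-0.0664,0.0383],[-0.3266,-0.0664,0.0383],[-0.3266,-0.0664,0.0383],[-0.3266,-0.0664,0.0383],[-0.3266,-0.0664,0.0383],[-0.3266,-0.0664,0.0383],[-0.3266,-0.0664,0.0383],[-0.3266,-0.0664,0.0383],[-0.3266,-0.0664,0.0383]],"twist":[[-0.6,-0.615,-1.465],[-0.6,-0.615,-1.465],[-0.6,-0.615,-1.465],[-0.6,-0.615,-1.465],[-0.6,-0.615,-1.465],[-0.6,-0.615,-1.465],[-0.6,-0.615,-1.465],[-0.6,-0.615,-1.465],[-0.6,-0.615,-1.465],[-0.6,-0.615,-1.465],[-0.6,-0.615,-1.465],[-0.6,-0.615,-1.465],[-0.6,-0.615,-1.465],[-0.6,-0.615,-1.465],[-0.6,-0.615,-1.465],[-0.6,-0.615,-1.465],[-0.6,-0.615,-1.465]]}'
python3 - <<'E'
from h import *
show()
Rt=Rlean(.1);z=Rt.as_matrix()[:,2]
tool([.35,-.1,.36],Rlean(.1))
tool(ST+z*(.017-.14),Rt);print(ST+z*(.017-.14))
s=env.get_state();w=env.grab_frame("wrist");im=w["pixels"][:,:,::-1].copy()
p=proj(w,ST,s)[0];print(p)
cv2.circle(im,tuple(int(a) for a in p),3,(0,255,0),-1)
cv2.imwrite("pics/w4.png",cv2.resize(im,None,fx=1.5,fy=1.5))
f=env.grab_frame("side");cv2.imwrite("pics/s4.png",cv2.resize(f["pixels"][:,:,::-1],None,fx=1.5,fy=1.5))
E
```

```text
t: 7.77
position: [0.3491, -0.1001, 0.3578]
ee_rot: [-0.119, 2.353, 0.049]
force: [-0.0, -0.8, -0.8]
gripper_width: 0.0853
t 7.77 p [ 0.3491 -0.1001  0.3578] p' 0.3262 -0.1596 F [-0.  -0.8 -0.8] w 0.0853 j [-1.17 -0.58 -0.62  1.25  0.74 -1.16]
dp [-0.0022, 0.0, -0.0009] twist [0.001, 0.001, 0.001]
dp [0.1187, -0.2262, 0.1796] twist [0.001, 0.001, 0.001]
[ 0.41496037 -0.32088292  0.14697413]
[80.95206343 56.84526099]
```

View pics/w4.png

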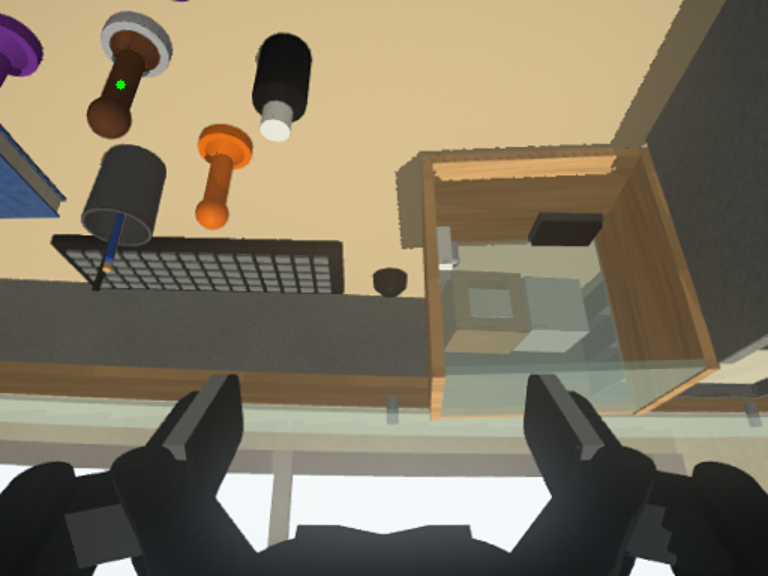

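View pics/s4.png

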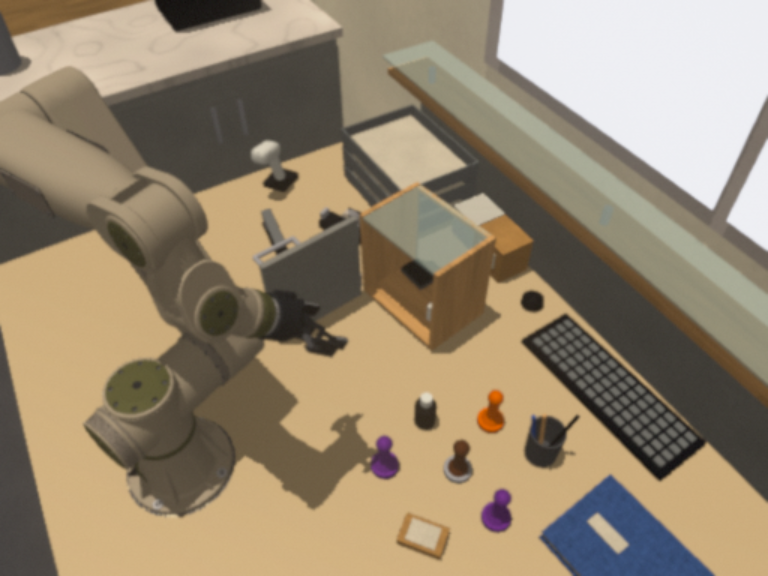

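```bash
python3 - <<'E'
from h import *
tool([.33,-.329,.27],Rlean(.1))
E
```

```text
dp [0.0902, -0.2257, 0.0326] twist [-0.0, -0.002, -0.005]
```

```bash
python3 -m handwheel '{"hand":[1,1,1,1,1,1,1,1,1,1,1,1,1,1,1],"dp":[[0.0902,-0.2257,0.0326],[0.0902,-0.2257,0.0326],[0.0902,-0.2257,0.0326],[0.0902,-0.2257,0.0326],[0.0902,-0.2257,0.0326],[0.0902,-0.2257,0.0326],[0.0902,-0.2257,0.0326],[0.1187,-0.2262,0.1796],[0.1187,-0.2262,0.1796],[0.1187,-0.2262,0.1796],[0.1187,-0.2262,0.1796],[0.1187,-0.2262,0.1796],[0.1187,-0.2262,0.1796],[0.1187,-0.2262,0.1796],[0.1187,-0.2262,0.1796]],"twist":[[0,0,0],[0,0,0],[0,0,0],[0,0,0],[0,0,0],[0,0,0],[0,0,0],[0,0,0],[0,0,0],[0,0,0],[0,0,0],[0,0,0],[0,0,0],[0,0,0],[0,0,0]]}'
python3 - <<'E'
from h import *
show()
Rt=Rlean(.1);z=Rt.as_matrix()[:,2]
tool(ST+z*(.017),Rt)
s=env.get_state();w=env.grab_frame("wrist");im=w["pixels"][:,:,::-1].copy()
for P in(ST,ST+[0,0,.025],ST-[0,0,.06],ST+[0,0,.04]):
    p=proj(w,P,s)[0];cv2.circle(im,tuple(int(a) for a in p),2,(0,255,0),-1)
cv2.imwrite("pics/w5.png",cv2.resize(im,None,fx=1.5,fy=1.5))
E
```

```text
t: 9.12
position: [0.4132, -0.322, 0.1474]
ee_rot: [-0.112, 2.356, 0.048]
force: [-0.8, -0.1, -0.5]
gripper_width: 0.0854
t 9.12 p [ 0.4132 -0.322   0.1474] p' 0.3506 -0.3893 F [-0.8 -0.1 -0.5] w 0.0854 j [-1.24  0.06 -0.73  0.55  0.76 -1.24]
dp [-0.0012, 0.0013, 0.1416] twist [-0.002, -0.001, -0.004]
```

View pics/w5.png

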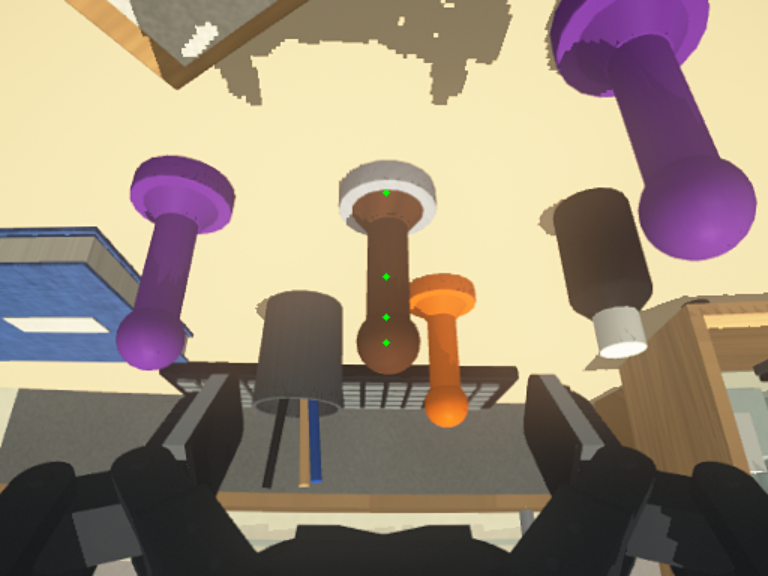

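The stamp (387,270) is centred between the jaws and my computed axis points lie on it. Going in along the tool axis.

```bash
python3 -m handwheel '{"hand":[1,1,1,1,1,1,1,1],"dp":[[0,0.001,0.03],[0,0.001,0.06],[0,0.001,0.09],[0,0.001,0.115],[0,0.001,0.13],[0,0.001,0.1416],[0,0.001,0.1416],[0,0.001,0.1416]],"twist":[[0,0,0],[0,0,0],[0,0,0],[0,0,0],[0,0,0],[0,0,0],[0,0,0],[0,0,0]]}'
python3 - <<'E'
from h import *
show()
Rt=Rlean(.1);z=Rt.as_matrix()[:,2]
tool(ST+z*(.017),Rt)
f=env.grab_frame("side");crop(f,230,240,360,360,"s5.png",5)
E
```

```text
t: 9.83
position: [0.5126, -0.3124, 0.0478]
ee_rot: [-0.112, 2.355, 0.047]
force: [0.6, 0.7, 0.5]
gripper_width: 0.0855
t 9.83 p [ 0.5126 -0.3124  0.0478] p' 0.45 -0.3972 F [0.6 0.7 0.5] w 0.0855 j [-1.01  0.29 -0.81  0.05  0.68 -0.96]
dp [-0.0009, 0.0013, 0.0006] twist [-0.003, -0.001, -0.004]
```

View pics/s5.png

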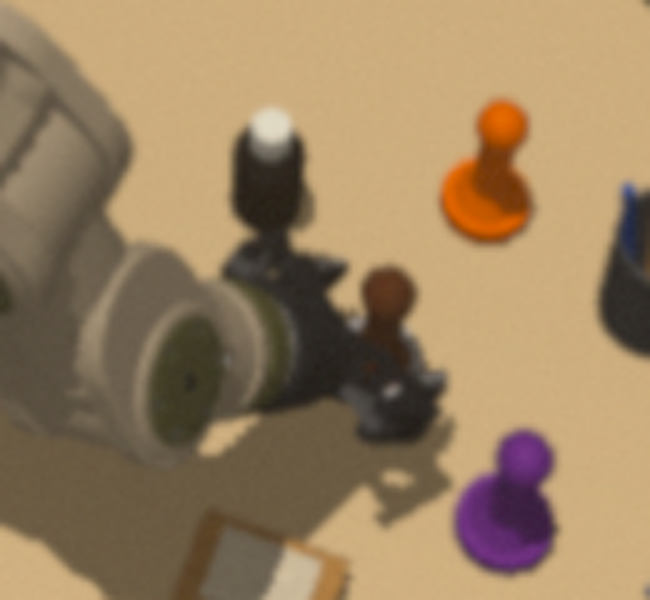

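```bash
python3 -m handwheel '{"hand":[0,0,0,0,0,0,0,0,0,0],"dp":[[0,0,0],[0,0,0],[0,0,0],[0,0,0],[0,0,0],[0,0,0],[0,0,0],[0,0,0],[0,0,0],[0,0,0]],"twist":[[0,0,0],[0,0,0],[0,0,0],[0,0,0],[0,0,0],[0,0,0],[0,0,0],[0,0,0],[0,0,0],[0,0,0]]}' 60
python3 - <<'E'
from h import *
show()
s=env.get_state();R0=R.from_rotvec(s["ee_rot"]);p=np.array(s["position"])
print("up .15 in tool:",R0.inv().apply([0,0,.15]).round(4), R0.inv().apply([0,0,.02]).round(4))
w=env.grab_frame("wrist");cv2.imwrite("pics/w6.png",cv2.resize(w["pixels"][:,:,::-1],None,fx=1.5,fy=1.5))
E
```

```text
t: 10.72
position: [0.5125, -0.3125, 0.0484]
ee_rot: [-0.112, 2.355, 0.046]
force: [-2.3, 0.7, 3.8]
gripper_width: 0.0222
t 10.72 p [ 0.5125 -0.3125  0.0484] p' 0.45 -0.3973 F [-2.3  0.7  3.8] w 0.0222 j [-1.01  0.29 -0.81  0.05  0.68 -0.96]
up .15 in tool: [-0.106   0.     -0.1061] [-0.0141  0.     -0.0141]
```

View pics/w6.png

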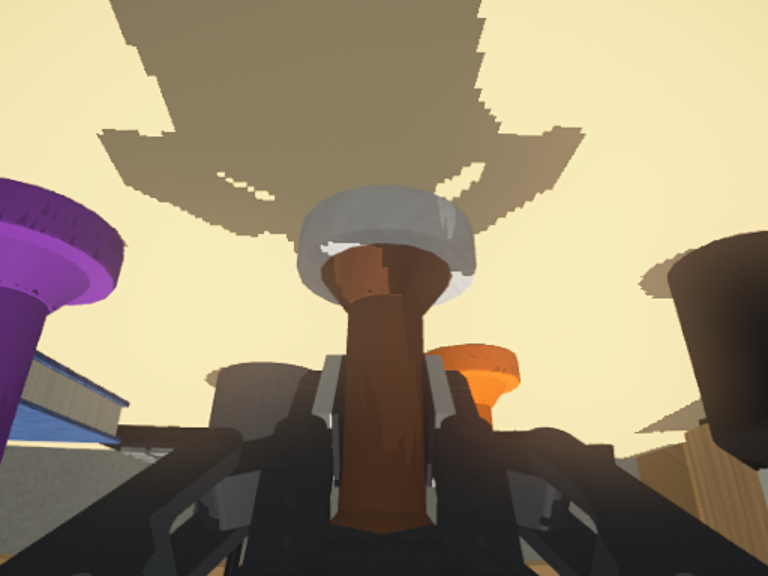

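```bash
python3 -m handwheel '{"hand":[0,0,0,0,0,0,0,0],"dp":[[-0.007,0,-0.007],[-0.02,0,-0.02],[-0.04,0,-0.04],[-0.06,0,-0.06],[-0.08,0,-0.08],[-0.1,0,-0.1],[-0.11,0,-0.11],[-0.11,0,-0.11]],"twist":[[0,0,0],[0,0,0],[0,0,0],[0,0,0],[0,0,0],[0,0,0],[0,0,0],[0,0,0]]}'
python3 - <<'E'
from h import *
show()
w=env.grab_frame("wrist");cv2.imwrite("pics/w7.png",w["pixels"][:,:,::-1])
f=env.grab_frame("side");crop(f,200,200,360,360,"s7.png",4)
st=W(.487,-.04,0);Rt=Rlean(psi)
tool(st+.011*ex+[0,0,.20],Rt)
E
```

```text
t: 11.43
position: [0.5137, -0.3145, 0.2078]
ee_rot: [-0.114, 2.352, 0.039]
force: [0.1, -0.1, -2.3]
gripper_width: 0.0218
t 11.43 p [ 0.5137 -0.3145  0.2078] p' 0.4508 -0.3995 F [ 0.1 -0.1 -2.3] w 0.0218 j [-1.01  0.05 -0.6   0.5   0.68 -0.96]
dp [-0.0113, 0.36, 0.0156] twist [-0.058, -0.002, -0.058]
```

View pics/w7.png

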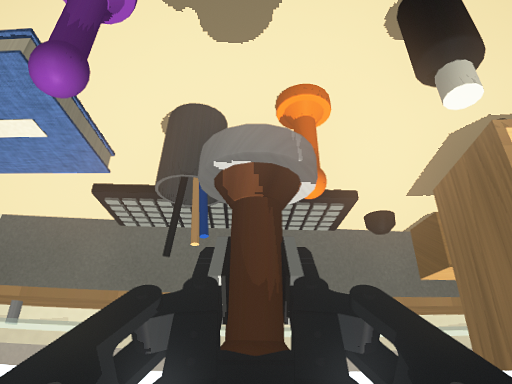

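View pics/s7.png

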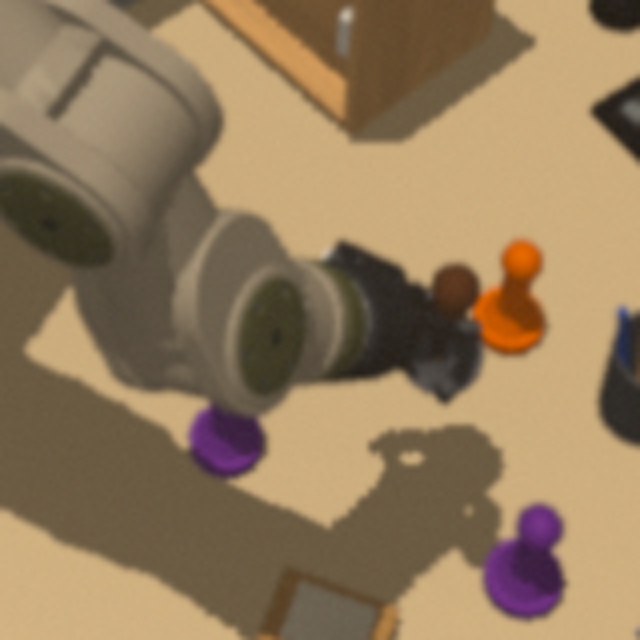

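The stamp is held upright and the purple one at (228,440) still stands. Moving left to the front of the cupboard.

```bash
python3 -m handwheel '{"hand":[0,0,0,0,0,0,0,0,0,0,0,0,0,0,0,0],"dp":[[-0.001,0.01,0],[-0.001,0.03,0],[-0.002,0.06,0],[-0.003,0.09,0.003],[-0.004,0.12,0.005],[-0.005,0.15,0.006],[-0.006,0.18,0.008],[-0.007,0.21,0.009],[-0.008,0.24,0.01],[-0.009,0.27,0.012],[-0.01,0.3,0.013],[-0.011,0.325,0.015],[-0.011,0.345,0.0156],[-0.0113,0.36,0.0156],[-0.0113,0.36,0.0156],[-0.0113,0.36,0.0156]],"twist":[[0,0,0],[0,0,0],[-0.01,0,-0.01],[-0.02,0,-0.02],[-0.03,0,-0.03],[-0.04,0,-0.04],[-0.05,0,-0.05],[-0.058,-0.002,-0.058],[-0.058,-0.002,-0.058],[-0.058,-0.002,-0.058],[-0.058,-0.002,-0.058],[-0.058,-0.002,-0.058],[-0.058,-0.002,-0.058],[-0.058,-0.002,-0.058],[-0.058,-0.002,-0.058],[-0.058,-0.002,-0.058]]}'
python3 - <<'E'
from h import *
show()
f=env.grab_frame("side");cv2.imwrite("pics/s8.png",cv2.resize(f["pixels"][:,:,::-1],None,fx=1.5,fy=1.5))
s=env.get_state();w=env.grab_frame("wrist");im=w["pixels"][:,:,::-1].copy()
for P in(W(.607,-.009,.02),W(.607,-.127,.02),W(.607,.109,.02),W(.672,-.04,.02)):
    p=proj(w,P,s)[0];cv2.circle(im,tuple(int(a) for a in p),3,(0,0,255),-1)
cv2.imwrite("pics/w8.png",cv2.resize(im,None,fx=1.5,fy=1.5))
st=W(.487,-.04,0);Rt=Rlean(psi)
tool(st+.011*ex+[0,0,.085],Rt)
E
```

```text
t: 12.87
position: [0.4953, 0.0493, 0.1973]
ee_rot: [-0.21, 2.352, 0.089]
force: [-0.2, 0.4, -1.8]
gripper_width: 0.0225
t 12.87 p [0.4953 0.0493 0.1973] p' 0.4963 -0.038 F [-0.2  0.4 -1.8] w 0.0225 j [-0.24 -0.35 -1.    0.18  0.29 -0.31]
dp [0.0796, -0.0001, 0.081] twist [0.001, -0.002, -0.0]
```

View pics/s8.png

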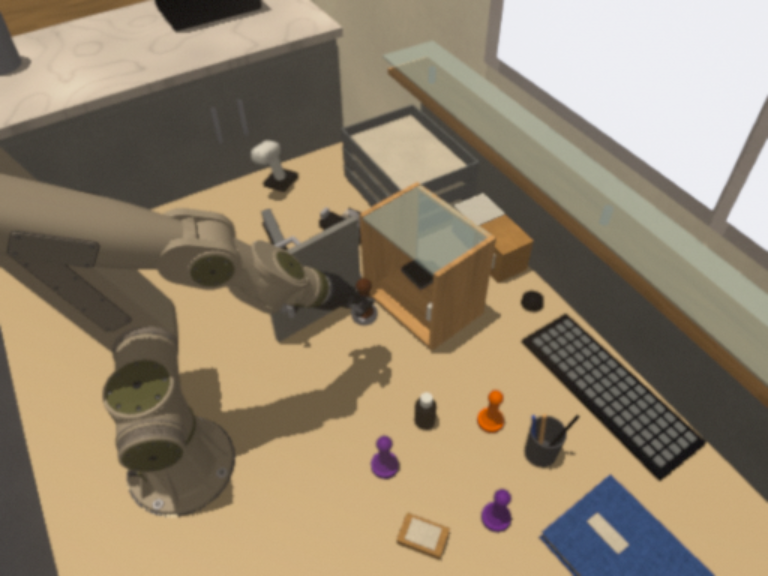

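View pics/w8.png

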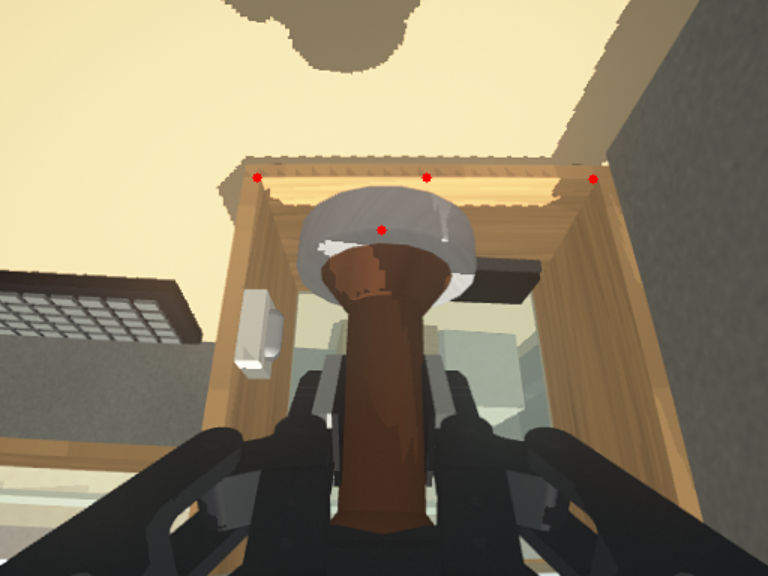

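```bash
python3 - <<'E'
from h import *
Rt=Rlean(psi)
tool(W(.487,-.021,0)+.011*ex+[0,0,.087],Rt)
tool(W(.664,-.021,0)+.011*ex+[0,0,.087],Rt)
E
```

```text
dp [0.0782, 0.0189, 0.0796] twist [0.001, -0.002, -0.0]
dp [-0.0473, 0.0188, 0.2045] twist [0.001, -0.002, -0.0]
```

```bash
python3 -m handwheel '{"hand":[0,0,0,0,0,0,0,0,0,0,0,0,0,0,0],"dp":[[0.015,0.0189,0.015],[0.035,0.0189,0.035],[0.055,0.0189,0.056],[0.072,0.0189,0.073],[0.0782,0.0189,0.0796],[0.0782,0.0189,0.0796],[0.065,0.0189,0.093],[0.05,0.0189,0.107],[0.036,0.0189,0.121],[0.022,0.0189,0.135],[0.015,0.0189,0.142],[0.008,0.0189,0.149],[0.001,0.0189,0.156],[0.001,0.0189,0.156],[0.001,0.0189,0.156]],"twist":[[0,-0.002,0],[0,-0.002,0],[0,-0.002,0],[0,-0.002,0],[0,-0.002,0],[0,-0.002,0],[0,-0.002,0],[0,-0.002,0],[0,-0.002,0],[0,-0.002,0],[0,-0.002,0],[0,-0.002,0],[0,-0.002,0],[0,-0.002,0],[0,-0.002,0]]}'
python3 - <<'E'
from h import *
show()
f=env.grab_frame("side");crop(f,190,100,350,240,"s9.png",5)
w=env.grab_frame("wrist");cv2.imwrite("pics/w9.png",w["pixels"][:,:,::-1])
Rt=Rlean(psi)
tool(W(.664,-.021,0)+.011*ex+[0,0,.087],Rt)
E
```

```text
t: 14.22
position: [0.6019, 0.0848, 0.088]
ee_rot: [-0.206, 2.348, 0.086]
force: [0.1, -0.4, -2.4]
gripper_width: 0.0226
t 14.22 p [0.6019 0.0848 0.088 ] p' 0.6075 -0.0217 F [ 0.1 -0.4 -2.4] w 0.0226 j [-0.08  0.13 -1.   -0.33  0.18 -0.18]
dp [-0.0479, 0.0003, 0.0488] twist [0.0, 0.0, -0.001]
```

View pics/s9.png

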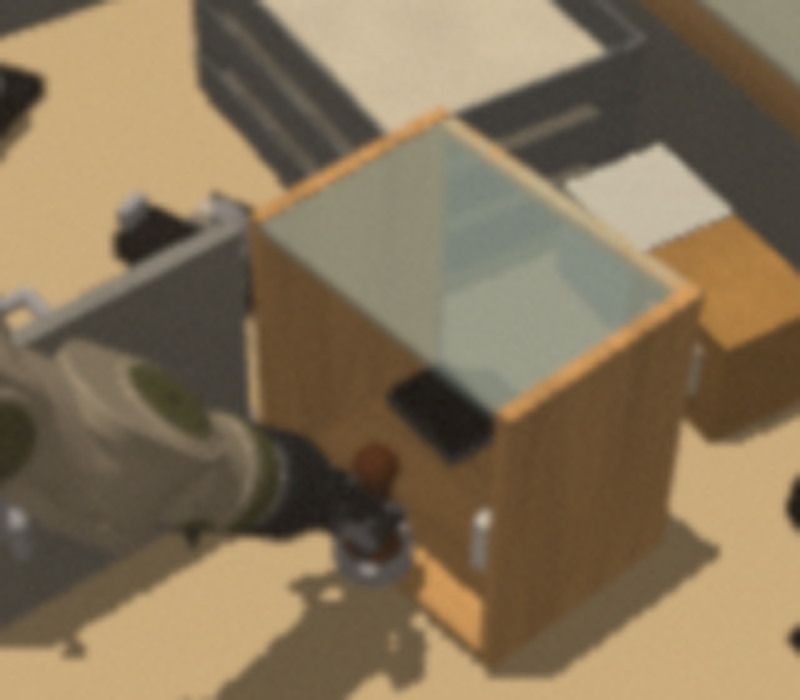

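View pics/w9.png

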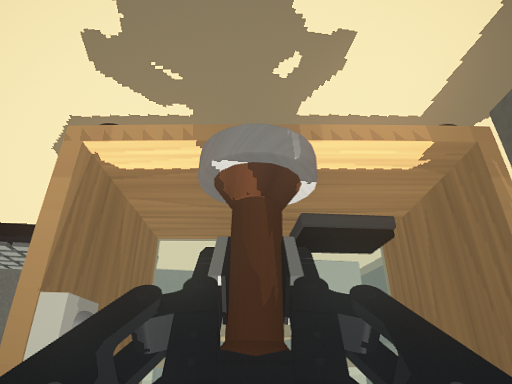

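```bash
python3 -m handwheel '{"hand":[0,0,0,0,0],"dp":[[-0.007,0,0.007],[-0.014,0,0.014],[-0.022,0,0.022],[-0.029,0,0.029],[-0.029,0,0.029]],"twist":[[0,0,0],[0,0,0],[0,0,0],[0,0,0],[0,0,0]]}'
python3 - <<'E'
from h import *
show()
w=env.grab_frame("wrist");cv2.imwrite("pics/w10.png",w["pixels"][:,:,::-1])
tool(W(.664,-.021,0)+.011*ex+[0,0,.087],Rlean(psi))
E
```

```text
t: 14.73
position: [0.6449, 0.0925, 0.0893]
ee_rot: [-0.207, 2.345, 0.086]
force: [-0.2, -0.2, -2.0]
gripper_width: 0.0223
t 14.73 p [0.6449 0.0925 0.0893] p' 0.6511 -0.0217 F [-0.2 -0.2 -2. ] w 0.0223 j [-0.06  0.19 -0.91 -0.31  0.16 -0.17]
dp [-0.0169, 0.0004, 0.019] twist [0.0, 0.002, 0.0]
```

View pics/w10.png

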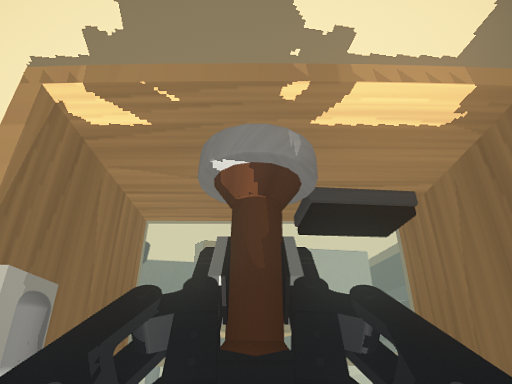

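```bash
python3 -m handwheel '{"hand":[0,0,0,0,0],"dp":[[-0.006,0,0.006],[-0.012,0,0.013],[-0.017,0,0.0185],[-0.017,0,0.0185],[-0.017,0,0.0185]],"twist":[[0,0.002,0],[0,0.002,0],[0,0.002,0],[0,0.002,0],[0,0.002,0]]}'
python3 - <<'E'
from h import *
show()
w=env.grab_frame("wrist");cv2.imwrite("pics/w11.png",w["pixels"][:,:,::-1])
f=env.grab_frame("side");crop(f,210,100,350,240,"s11.png",5)
tool(W(.664,-.021,0)+.011*ex+[0,0,.071],Rlean(psi))
E
```

```text
t: 15.2
position: [0.6686, 0.097, 0.0874]
ee_rot: [-0.207, 2.349, 0.086]
force: [-0.7, -0.2, -3.0]
gripper_width: 0.0224
t 15.2 p [0.6686 0.097  0.0874] p' 0.6752 -0.0214 F [-0.7 -0.2 -3. ] w 0.0224 j [-0.04  0.23 -0.86 -0.29  0.16 -0.16]
dp [0.0107, 0.0003, 0.0118] twist [0.001, -0.001, -0.0]
```

View pics/w11.png

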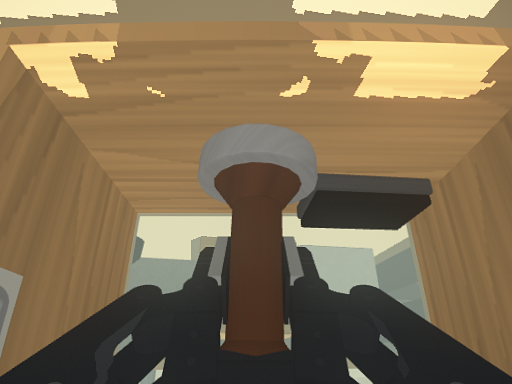

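View pics/s11.png

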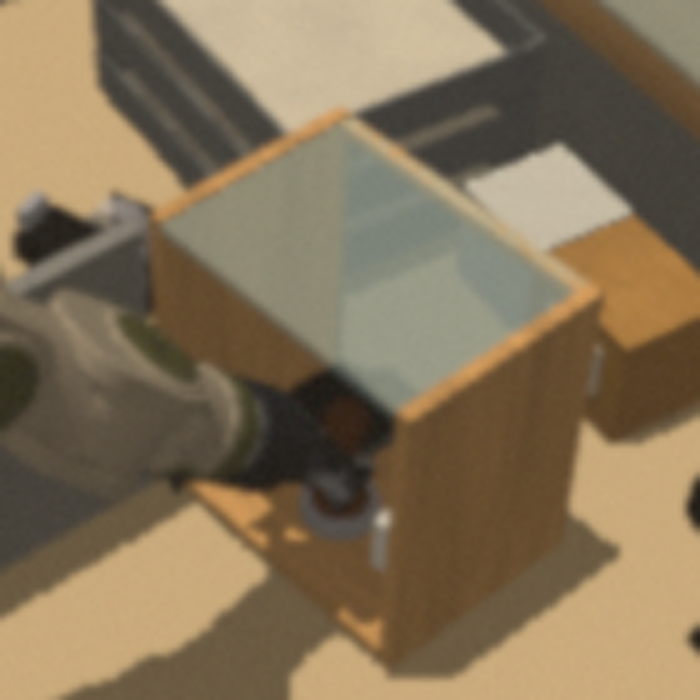

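```bash
python3 -m handwheel '{"hand":[0,0,0,0,0],"dp":[[0.004,0,0.004],[0.008,0,0.008],[0.0107,0,0.0118],[0.0115,0,0.0125],[0.0115,0,0.0125]],"twist":[[0,0,0],[0,0,0],[0,0,0],[0,0,0],[0,0,0]]}'
python3 - <<'E'
from h import *
show()
E
```

```text
t: 15.72
position: [0.6677, 0.097, 0.0689]
ee_rot: [-0.207, 2.351, 0.087]
force: [-0.4, 0.3, -2.0]
gripper_width: 0.0223
t 15.72 p [0.6677 0.097  0.0689] p' 0.6744 -0.0212 F [-0.4  0.3 -2. ] w 0.0223 j [-0.04  0.27 -0.87 -0.35  0.16 -0.16]
```

```bash
python3 -m handwheel '{"hand":[0,0,0],"dp":[[0.0012,0,0.0012],[0.0016,0,0.0016],[0.0016,0,0.0016]],"twist":[[0,0,0],[0,0,0],[0,0,0]]}'
python3 - <<'E'
from h import *
show()
E
```

```text
t: 15.97
position: [0.6689, 0.0973, 0.0684]
ee_rot: [-0.208, 2.348, 0.087]
force: [-3.3, 0.6, 4.3]
gripper_width: 0.0221
t 15.97 p [0.6689 0.0973 0.0684] p' 0.6756 -0.0212 F [-3.3  0.6  4.3] w 0.0221 j [-0.04  0.28 -0.88 -0.35  0.16 -0.16]
```

The floor is touched (about 6 N of change). Opening the fingers gradually.

```bash
python3 -m handwheel '{"hand":[0.28,0.32,0.36,0.42,0.5,0.6,0.65,0.65,0.65],"dp":[[0,0,0],[0,0,0],[0,0,0],[0,0,0],[0,0,0],[0,0,0],[0,0,0],[0,0,0],[0,0,0]],"twist":[[0,0,0],[0,0,0],[0,0,0],[0,0,0],[0,0,0],[0,0,0],[0,0,0],[0,0,0],[0,0,0]]}'
python3 - <<'E'
from h import *
show()
w=env.grab_frame("wrist");cv2.imwrite("pics/w12.png",w["pixels"][:,:,::-1])
E
```

```text
t: 16.72
position: [0.6689, 0.0973, 0.0684]
ee_rot: [-0.208, 2.348, 0.087]
force: [-0.4, 0.3, 1.0]
gripper_width: 0.0555
t 16.72 p [0.6689 0.0973 0.0684] p' 0.6756 -0.0211 F [-0.4  0.3  1. ] w 0.0555 j [-0.04  0.28 -0.88 -0.35  0.16 -0.16]
```

View pics/w12.png

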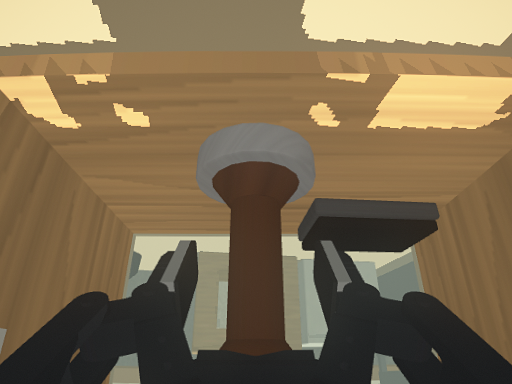

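Released and standing. Withdrawing along the tool axis.

```bash
python3 -m handwheel '{"hand":[0.65,0.65,0.65,0.65,0.65,0.65,0.65,0.65],"dp":[[0,0,-0.01],[0,0,-0.03],[0,0,-0.06],[0,0,-0.09],[0,0,-0.12],[0,0,-0.15],[0,0,-0.16],[0,0,-0.16]],"twist":[[0,0,0],[0,0,0],[0,0,0],[0,0,0],[0,0,0],[0,0,0],[0,0,0],[0,0,0]]}'
python3 - <<'E'
from h import *
show();s=env.get_state()
w=env.grab_frame("wrist");im=w["pixels"][:,:,::-1].copy()
for P in(W(.664,-.021,.02),W(.664,-.021,.12)):
    p=proj(w,P,s)[0];print(p);cv2.circle(im,tuple(int(a) for a in p),2,(0,255,0),-1)
cv2.imwrite("pics/w13.png",cv2.resize(im,None,fx=1.5,fy=1.5))
f=env.grab_frame("side");crop(f,190,100,350,240,"s13.png",5)
E
```

```text
t: 17.43
position: [0.5572, 0.0771, 0.1843]
ee_rot: [-0.208, 2.343, 0.086]
force: [0.4, -0.0, -0.3]
gripper_width: 0.0553
t 17.43 p [0.5572 0.0771 0.1843] p' 0.5621 -0.0215 F [ 0.4 -0.  -0.3] w 0.0553 j [-0.12 -0.17 -0.95  0.02  0.21 -0.21]
[256.28639857 121.94238534]
[256.33245089 214.63979668]
```

View pics/w13.png

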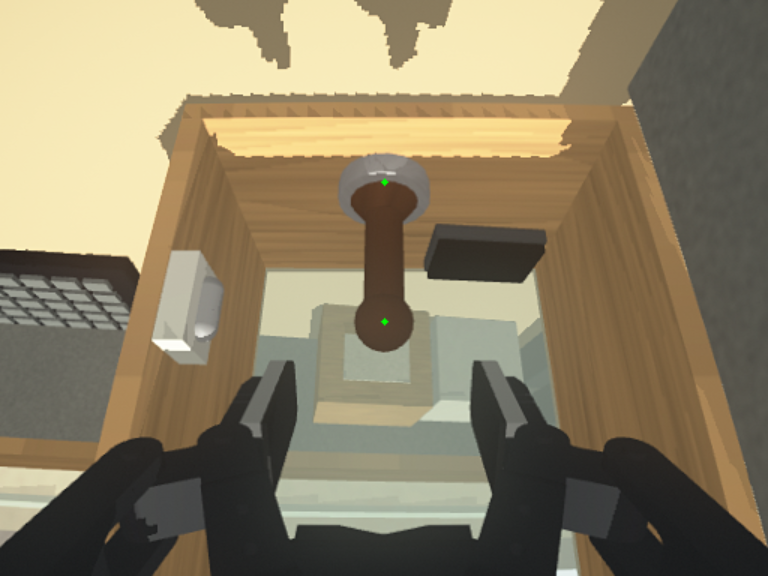

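View pics/s13.png

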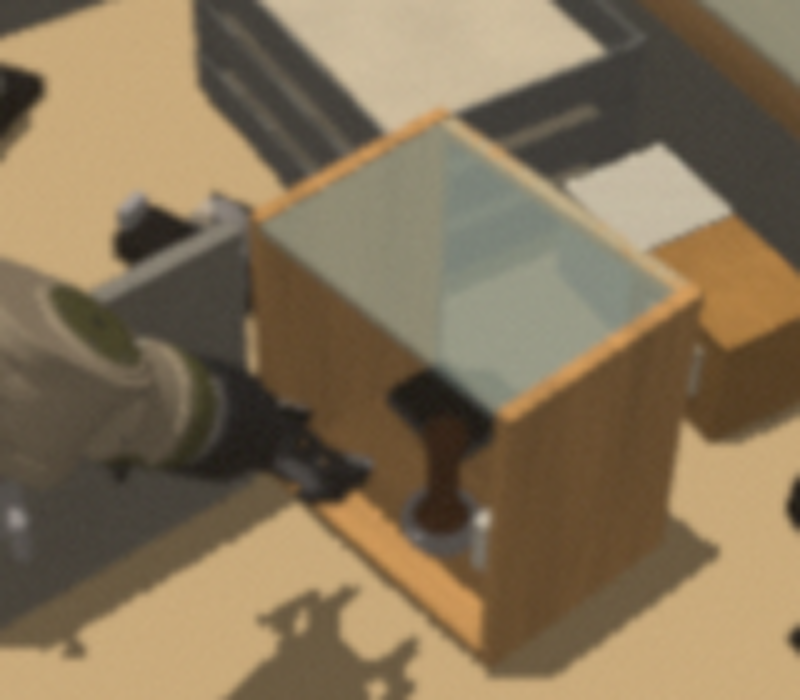

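```bash
python3 - <<'E'
from h import *
tool([.42,.0,.42],Rlean(psi));tool([.376,.232,.40],Rdown(-1.63))
E
```

```text
dp [-0.0635, -0.0518, -0.2735] twist [0.0, 0.003, 0.001]
dp [-0.0475, 0.1843, -0.2613] twist [0.639, 0.602, 1.537]
```

```bash
python3 -m handwheel '{"hand":[0.65,0.65,0.65,0.3,0,0,0,0,0,0],"dp":[[-0.008,-0.006,-0.034],[-0.016,-0.012,-0.068],[-0.024,-0.019,-0.102],[-0.032,-0.026,-0.137],[-0.04,-0.032,-0.171],[-0.048,-0.039,-0.205],[-0.056,-0.045,-0.24],[-0.0635,-0.0518,-0.2735],[-0.0635,-0.0518,-0.2735],[-0.0635,-0.0518,-0.2735]],"twist":[[0,0,0],[0,0,0],[0,0,0],[0,0,0],[0,0,0],[0,0,0],[0,0,0],[0,0,0],[0,0,0],[0,0,0]]}'
python3 - <<'E'
from h import *
show();tool([.376,.232,.42],Rdown(-1.63))
E
```

```text
t: 18.37
position: [0.4211, -0.002, 0.4216]
ee_rot: [-0.204, 2.344, 0.083]
force: [0.2, -0.5, 0.2]
gripper_width: -0.0001
t 18.37 p [ 0.4211 -0.002   0.4216] p' 0.4143 -0.0756 F [ 0.2 -0.5  0.2] w -0.0001 j [-0.56 -0.59 -0.53  0.99  0.5  -0.57]
dp [0.0038, 0.2383, -0.0022] twist [0.638, 0.606, 1.534]
```

```bash
python3 -m handwheel '{"hand":[0,0,0,0,0,0,0,0,0,0,0,0,0,0,0,0,0],"dp":[[0,0,-0.02],[0,0,-0.02],[0,0.02,-0.02],[0,0.04,-0.02],[0,0.06,-0.02],[0,0.08,-0.02],[0,0.1,-0.02],[0,0.12,-0.02],[0,0.14,-0.02],[0,0.16,-0.02],[0,0.18,-0.02],[0,0.2,-0.02],[0,0.22,-0.02],[0.0038,0.2383,-0.0022],[0.0038,0.2383,-0.0022],[0.0038,0.2383,-0.0022],[0.0038,0.2383,-0.0022]],"twist":[[0.638,0.606,1.534],[0.638,0.606,1.534],[0.638,0.606,1.534],[0.638,0.606,1.534],[0.638,0.606,1.534],[0.638,0.606,1.534],[0.638,0.606,1.534],[0.638,0.606,1.534],[0.638,0.606,1.534],[0.638,0.606,1.534],[0.638,0.606,1.534],[0.638,0.606,1.534],[0.638,0.606,1.534],[0.638,0.606,1.534],[0.638,0.606,1.534],[0.638,0.606,1.534],[0.638,0.606,1.534]]}'
python3 - <<'E'
from h import *
show();s=env.get_state()
tool([.376,.232,.42],Rdown(-1.63))
w=env.grab_frame("wrist");im=w["pixels"][:,:,::-1].copy()
H=np.array([.596,.120])
for th,col in((1.55,(0,0,255)),(1.65,(0,255,0))):
    c,q=np.cos(th),np.sin(th)
    for h0,z in(((-.058,-.19),.242),((-.058,-.14),.242),((-.058,-.24),.242),((-.008,-.19),.272),((-.008,-.256),.272)):
        h=np.array([c*h0[0]+q*h0[1],-q*h0[0]+c*h0[1]])+H
        p=proj(w,W(h[0],h[1],z),s)[0];cv2.circle(im,tuple(int(a) for a in p),2,col,-1)
cv2.imwrite("pics/w14.png",cv2.resize(im,None,fx=1.5,fy=1.5))
E
```

```text
t: 19.78
position: [0.377, 0.2324, 0.4171]
ee_rot: [-2.085, -2.347, 0.008]
force: [-0.2, -1.5, 0.4]
gripper_width: 0.0003
t 19.78 p [0.377  0.2324 0.4171] p' 0.4118 0.1629 F [-0.2 -1.5  0.4] w 0.0003 j [ 0.37  0.08  0.2   1.7  -0.    1.82]
dp [-0.0003, -0.001, -0.0029] twist [-0.005, 0.002, 0.002]
```

View pics/w14.png

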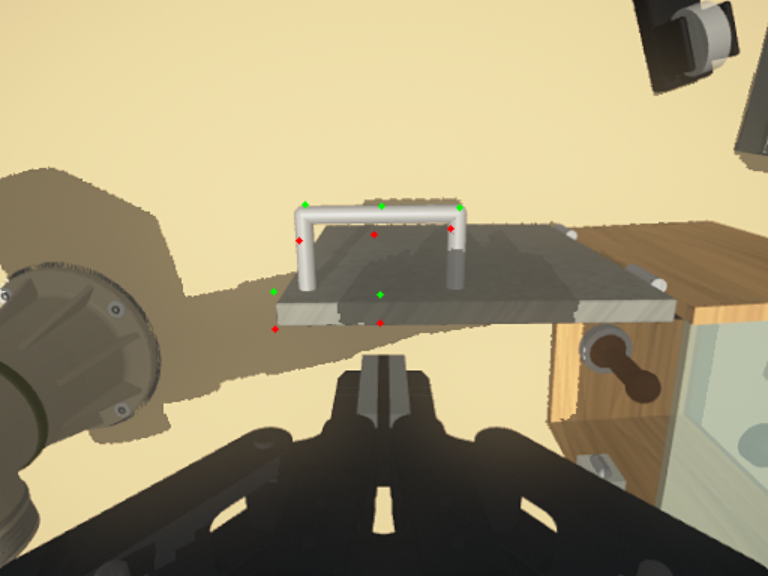

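```bash
cat >> h.py <<'E'
HG=np.array([.596,.120])
def hook(th,h0=(-.0315,-.188)):
    c,q=np.cos(th),np.sin(th);h=np.array([c*h0[0]+q*h0[1],-q*h0[0]+c*h0[1]])+HG
    return W(h[0],h[1],0)
E
python3 - <<'E'
from h import *
tool(hook(1.626)+[0,0,.227],Rdown(-1.626))
E
```

```text
dp [-0.0006, -0.0008, 0.1912] twist [-0.002, 0.002, -0.001]
```

```bash
python3 -m handwheel '{"hand":[0,0,0,0,0,0,0,0,0,0],"dp":[[0,0,0.03],[0,0,0.06],[0,0,0.09],[0,0,0.11],[0,0,0.13],[0,0,0.15],[0,0,0.165],[0,0,0.18],[0,0,0.19],[0,0,0.19]],"twist":[[0,0,0],[0,0,0],[0,0,0],[0,0,0],[0,0,0],[0,0,0],[0,0,0],[0,0,0],[0,0,0],[0,0,0]]}'
python3 - <<'E'
from h import *
show();s=env.get_state();p=np.array(s["position"]);R0=R.from_rotvec(s["ee_rot"])
for th in np.arange(1.56,.05,-.08):
    d=R0.inv().apply(hook(th)+[0,0,.227]-p); print(round(th,2),d.round(3).tolist(),round((R0.inv()*Rdown(-th)).as_rotvec()[2],2))
f=env.grab_frame("side");crop(f,130,100,350,260,"s15.png",3.5)
E
```

```text
t: 20.67
position: [0.3746, 0.2313, 0.2266]
ee_rot: [-2.083, -2.351, 0.008]
force: [-0.7, 0.3, 0.8]
gripper_width: 0.0001
t 20.67 p [0.3746 0.2313 0.2266] p' 0.4092 0.1622 F [-0.7  0.3  0.8] w 0.0001 j [ 0.37  0.06 -0.28  1.24 -0.    1.82]
1.56 [-0.013, -0.001, -0.0] -0.07
1.48 [-0.028, -0.002, -0.0] -0.15
1.4 [-0.043, -0.002, -0.0] -0.23
1.32 [-0.058, 0.0, -0.0] -0.31
1.24 [-0.073, 0.003, -0.0] -0.39
1.16 [-0.088, 0.007, -0.0] -0.47
1.08 [-0.103, 0.012, -0.0] -0.55
1.0 [-0.116, 0.018, -0.0] -0.63
0.92 [-0.13, 0.025, -0.0] -0.71
0.84 [-0.143, 0.034, -0.0] -0.79
0.76 [-0.155, 0.043, -0.0] -0.87
0.68 [-0.166, 0.053, -0.0] -0.95
0.6 [-0.176, 0.064, -0.0] -1.03
0.52 [-0.186, 0.076, -0.0] -1.11
0.44 [-0.194, 0.089, -0.0] -1.19
0.36 [-0.202, 0.102, -0.0] -1.27
0.28 [-0.208, 0.116, -0.0] -1.35
0.2 [-0.213, 0.13, -0.0] -1.43
0.12 [-0.218, 0.145, -0.0] -1.51
```

View pics/s15.png

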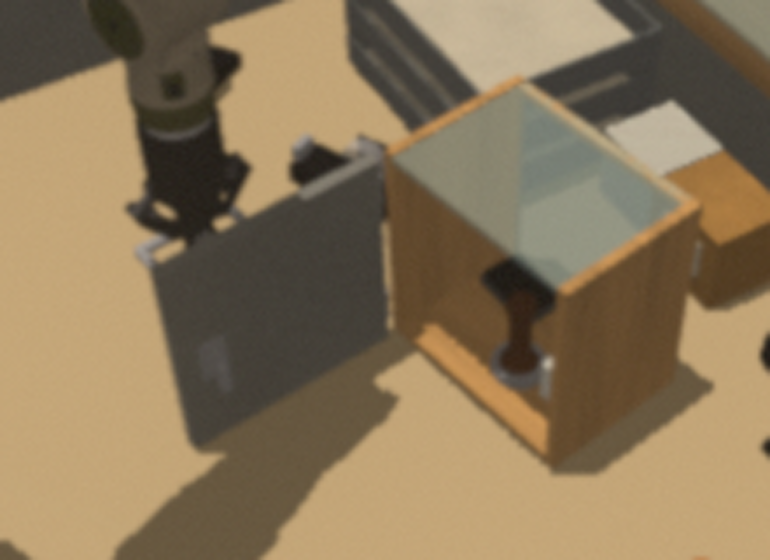

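```bash
python3 -m handwheel '{"hand":[0,0,0,0,0,0,0,0,0,0,0,0,0,0,0,0,0,0],"dp":[[-0.007,0,0],[-0.013,-0.001,0],[-0.028,-0.002,0],[-0.043,-0.002,0],[-0.058,0,0],[-0.073,0.003,0],[-0.088,0.007,0],[-0.103,0.012,0],[-0.116,0.018,0],[-0.13,0.025,0],[-0.143,0.034,0],[-0.155,0.043,0],[-0.166,0.053,0],[-0.176,0.064,0],[-0.186,0.076,0],[-0.194,0.089,0],[-0.2,0.098,0],[-0.202,0.102,0]],"twist":[[0,0,-0.03],[0,0,-0.07],[0,0,-0.15],[0,0,-0.23],[0,0,-0.31],[0,0,-0.39],[0,0,-0.47],[0,0,-0.55],[0,0,-0.63],[0,0,-0.71],[0,0,-0.79],[0,0,-0.87],[0,0,-0.95],[0,0,-1.03],[0,0,-1.11],[0,0,-1.19],[0,0,-1.25],[0,0,-1.27]]}'
python3 - <<'E'
from h import *
show();s=env.get_state();p=np.array(s["position"]);R0=R.from_rotvec(s["ee_rot"])
for th in np.arange(.32,-.21,-.04):
    d=R0.inv().apply(hook(th)+[0,0,.227]-p); print(round(th,2),d.round(3).tolist(),round((R0.inv()*Rdown(-th)).as_rotvec()[2],2))
f=env.grab_frame("side");crop(f,130,100,350,260,"s16.png",3.5)
E
```

```text
t: 22.22
position: [0.5026, 0.0425, 0.2292]
ee_rot: [0.28, 3.129, -0.005]
force: [-0.9, -0.3, -0.2]
gripper_width: -0.0001
t 22.22 p [0.5026 0.0425 0.2292] p' 0.5023 -0.046 F [-0.9 -0.3 -0.2] w -0.0001 j [-0.07  0.18 -0.14  1.26 -0.    0.11]
0.32 [-0.005, -0.001, 0.002] -0.03
0.28 [-0.013, -0.002, 0.002] -0.07
0.24 [-0.02, -0.002, 0.002] -0.11
0.2 [-0.028, -0.002, 0.002] -0.15
0.16 [-0.036, -0.002, 0.002] -0.19
0.12 [-0.043, -0.002, 0.002] -0.23
0.08 [-0.051, -0.001, 0.002] -0.27
0.04 [-0.058, -0.0, 0.002] -0.31
0.0 [-0.066, 0.001, 0.002] -0.35
-0.04 [-0.073, 0.003, 0.002] -0.39
-0.08 [-0.081, 0.004, 0.002] -0.43
-0.12 [-0.088, 0.007, 0.002] -0.47
-0.16 [-0.095, 0.009, 0.002] -0.51
-0.2 [-0.102, 0.012, 0.002] -0.55
```

View pics/s16.png

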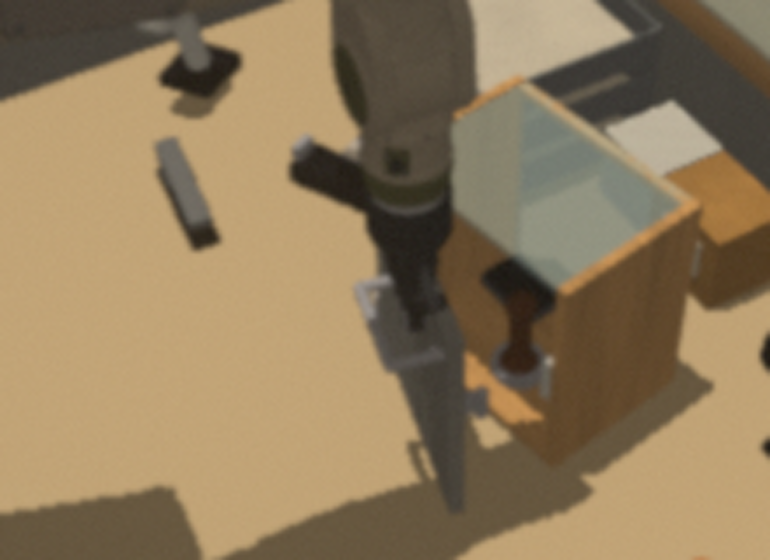

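```bash
python3 -m handwheel '{"hand":[0,0,0,0,0,0,0,0,0],"dp":[[-0.006,-0.001,0.001],[-0.013,-0.002,0.002],[-0.02,-0.002,0.002],[-0.028,-0.002,0.002],[-0.036,-0.002,0.002],[-0.043,-0.002,0.002],[-0.05,-0.001,0.002],[-0.054,-0.001,0.002],[-0.054,-0.001,0.002]],"twist":[[0,0,-0.03],[0,0,-0.07],[0,0,-0.11],[0,0,-0.15],[0,0,-0.19],[0,0,-0.23],[0,0,-0.27],[0,0,-0.31],[0,0,-0.33]]}'
python3 - <<'E'
from h import *
show();tool(hook(-.04)+[0,0,.227],Rdown(0))
g=env.grab_frame("top");crop(g,190,100,310,220,"t17.png",6)
E
```

```text
t: 23.02
position: [0.556, 0.0322, 0.2276]
ee_rot: [-0.238, 3.132, -0.006]
force: [0.2, -0.5, 0.3]
gripper_width: -0.0004
t 23.02 p [0.556  0.0322 0.2276] p' 0.553 -0.0655 F [ 0.2 -0.5  0.3] w -0.0004 j [-0.08  0.28 -0.01  1.28 -0.   -0.24]
dp [-0.0191, -0.0032, 0.0006] twist [-0.004, 0.0, -0.024]
```

View pics/t17.png

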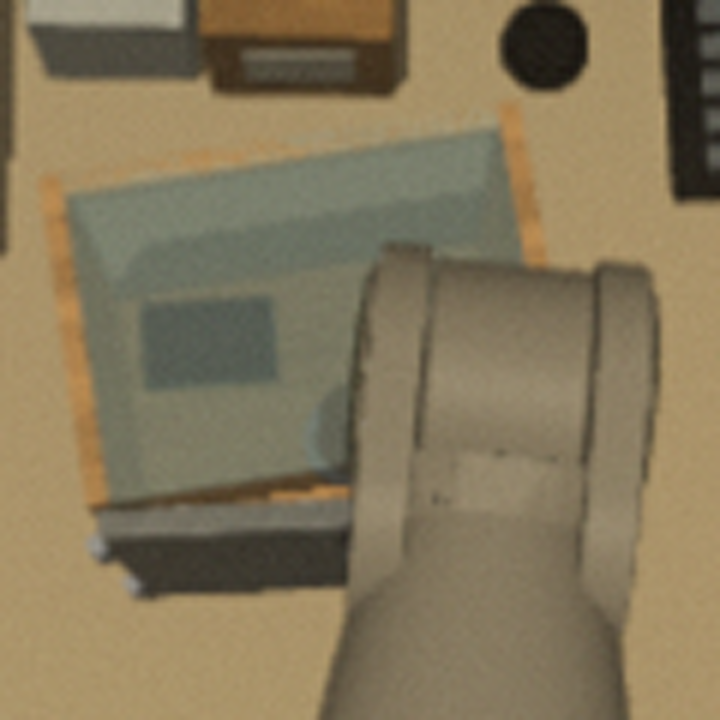

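Door is just outside the catch. Pushing in small steps while watching the force.

```bash
python3 -m handwheel '{"hand":[0,0,0,0],"dp":[[-0.004,0,0],[-0.008,0,0],[-0.011,0,0],[-0.011,0,0]],"twist":[[0,0,-0.02],[0,0,-0.02],[0,0,-0.02],[0,0,-0.02]]}'
python3 -m handwheel '{"hand":[0,0],"dp":[[-0.003,0,0],[-0.003,0,0]],"twist":[[0,0,0],[0,0,0]]}'
python3 -m handwheel '{"hand":[0,0],"dp":[[-0.003,0,0],[-0.003,0,0]],"twist":[[0,0,0],[0,0,0]]}'
python3 -m handwheel '{"hand":[0,0],"dp":[[-0.003,0,0],[-0.003,0,0]],"twist":[[0,0,0],[0,0,0]]}'
python3 - <<'E'
from h import *
show()
E
```

```text
t: 23.4
position: [0.5634, 0.034, 0.2275]
ee_rot: [0.268, -3.124, 0.006]
force: [-10.2, -1.7, 4.2]
gripper_width: -0.0001
t: 23.57
position: [0.5628, 0.0345, 0.2271]
ee_rot: [0.266, -3.117, 0.006]
force: [-10.1, -0.5, 3.5]
gripper_width: 0.0003
t: 23.73
position: [0.5622, 0.0349, 0.2268]
ee_rot: [0.264, -3.11, 0.006]
force: [-10.4, -0.6, 1.9]
gripper_width: 0.0001
t: 23.9
position: [0.5615, 0.0354, 0.2263]
ee_rot: [0.261, -3.103, 0.007]
force: [-10.9, -1.9, 2.5]
gripper_width: 0.0
t 23.9 p [0.5615 0.0354 0.2263] p' 0.5591 -0.0633 F [-10.9  -1.9   2.5] w 0.0 j [-0.08  0.31  0.03  1.32 -0.01 -0.24]
```

```bash
python3 - <<'E'
from h import *
tool(W(.578,-.067,.227),Rdown(0))
E
```

```text
dp [-0.0189, -0.0035, -0.0012] twist [-0.002, -0.028, -0.008]
```

```bash
python3 -m handwheel '{"hand":[0,0,0,0,0,0],"dp":[[-0.002,0,0],[-0.004,-0.001,-0.001],[-0.006,-0.002,-0.001],[-0.008,-0.003,-0.001],[-0.01,-0.0035,-0.001],[-0.012,-0.0035,-0.001]],"twist":[[0,-0.01,0],[0,-0.02,0],[0,-0.028,0],[0,-0.028,0],[0,-0.028,0],[0,-0.028,0]]}'
python3 - <<'E'
from h import *
show();tool(W(.578,-.067,.227),Rdown(0))
g=env.grab_frame("top");crop(g,190,100,310,220,"t18.png",5)
E
```

```text
t: 24.4
position: [0.5712, 0.0346, 0.2259]
ee_rot: [0.263, -3.125, 0.001]
force: [-1.1, 0.0, -0.8]
gripper_width: -0.0002
t 24.4 p [0.5712 0.0346 0.2259] p' 0.5684 -0.0658 F [-1.1  0.  -0.8] w -0.0002 j [-0.08  0.31  0.03  1.3  -0.   -0.25]
dp [-0.0096, -0.0011, -0.0011] twist [-0.0, -0.006, -0.008]
```

View pics/t18.png

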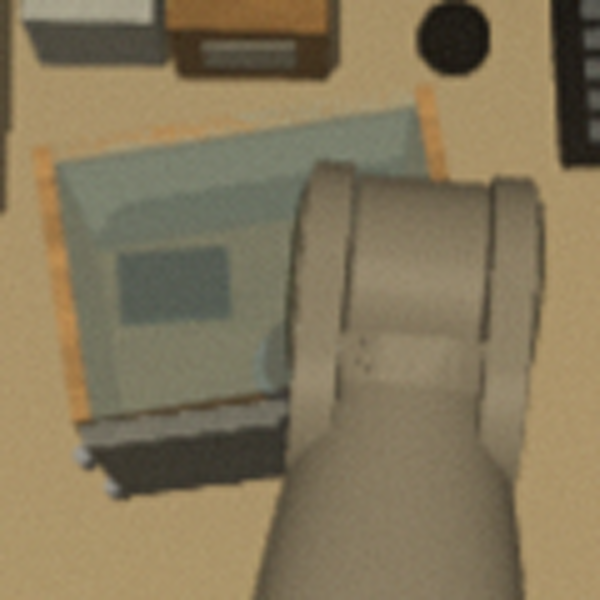

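The force fell from 11 to 1 N, so the catch has let the nose through. Pressing lightly to the stop.

```bash
python3 -m handwheel '{"hand":[0,0,0,0,0],"dp":[[-0.003,-0.001,0],[-0.006,-0.001,0],[-0.009,-0.001,0],[-0.011,-0.001,0],[-0.011,-0.001,0]],"twist":[[0,0,0],[0,0,0],[0,0,0],[0,0,0],[0,0,0]]}'
python3 - <<'E'
from h import *
show();tool(W(.570,-.067,.227),Rdown(0))
f=env.grab_frame("side");crop(f,200,110,350,240,"s19.png",5)
E
```

```text
t: 24.87
position: [0.5783, 0.0349, 0.2255]
ee_rot: [0.261, -3.116, 0.003]
force: [-19.0, -1.9, 5.0]
gripper_width: 0.0002
t 24.87 p [0.5783 0.0349 0.2255] p' 0.5755 -0.0668 F [-19.   -1.9   5. ] w 0.0002 j [-0.08  0.34  0.06  1.31 -0.   -0.24]
dp [0.0055, -0.0003, -0.0014] twist [-0.0, -0.014, -0.008]
```

View pics/s19.png

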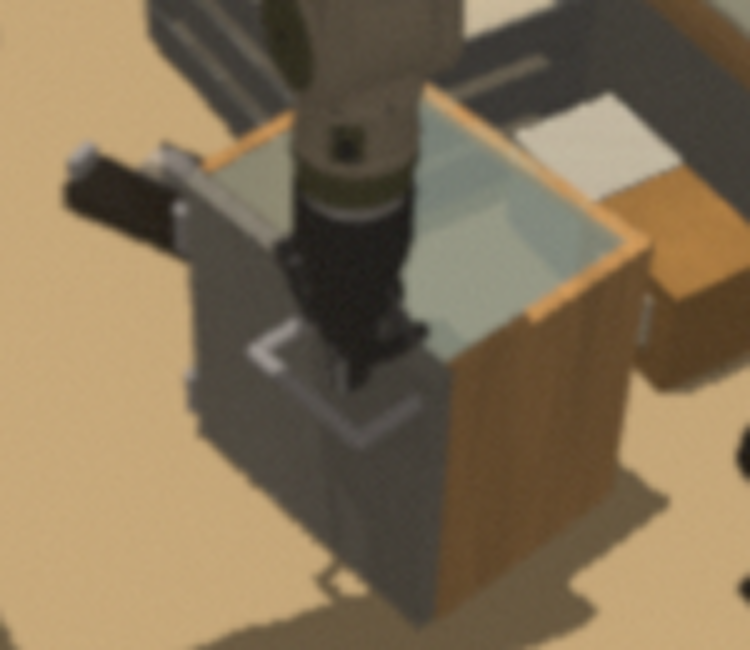

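Hard stop reached at 19 N, below the 28 N slide force, with the door flush at (440,370)–(425,625). Backing to mid-gap and lifting out.

```bash
python3 -m handwheel '{"hand":[0,0,0,0,0,0,0,0,0,0,0],"dp":[[0.005,0,0],[0.009,0,0],[0.009,0,0],[0.009,0,-0.02],[0.009,0,-0.05],[0.009,0,-0.08],[0.009,0,-0.11],[0.009,0,-0.14],[0.009,0,-0.17],[0.009,0,-0.19],[0.009,0,-0.19]],"twist":[[0,-0.01,0],[0,-0.014,0],[0,-0.014,0],[0,-0.014,0],[0,-0.014,0],[0,-0.014,0],[0,-0.014,0],[0,-0.014,0],[0,-0.014,0],[0,-0.014,0],[0,-0.014,0]]}'
python3 - <<'E'
from h import *
show()
tool([.32,-.1,.45],Rdown(0))
E
```

```text
t: 25.83
position: [0.574, 0.0339, 0.4208]
ee_rot: [-0.262, 3.121, -0.003]
force: [-0.5, 0.6, 0.5]
gripper_width: -0.0003
t 25.83 p [0.574  0.0339 0.4208] p' 0.571 -0.067 F [-0.5  0.6  0.5] w -0.0003 j [-0.08  0.35  0.56  1.77 -0.   -0.25]
dp [0.2724, -0.0898, -0.0315] twist [-0.003, 0.009, -0.008]
```

```bash
python3 -m handwheel '{"hand":[0,0,0,0,0,0,0,0,0,0,0],"dp":[[0.03,-0.01,-0.005],[0.06,-0.02,-0.01],[0.09,-0.03,-0.015],[0.12,-0.04,-0.02],[0.15,-0.05,-0.02],[0.18,-0.06,-0.025],[0.21,-0.07,-0.03],[0.24,-0.08,-0.03],[0.26,-0.0898,-0.03],[0.26,-0.0898,-0.03],[0.26,-0.0898,-0.03]],"twist":[[0,0,0],[0,0,0],[0,0,0],[0,0,0],[0,0,0],[0,0,0],[0,0,0],[0,0,0],[0,0,0],[0,0,0],[0,0,0]]}'
python3 - <<'E'
from h import *
show();s=env.get_state()
g=env.grab_frame("top");crop(g,190,100,310,220,"t20.png",5)
f=env.grab_frame("side");cv2.imwrite("pics/s20.png",cv2.resize(f["pixels"][:,:,::-1],None,fx=1.5,fy=1.5))
w=env.grab_frame("wrist");cv2.imwrite("pics/w20.png",w["pixels"][:,:,::-1])
for n,F in(("side",f),("top",g)):
    C=cloud(F)
    m=(C[...,2]>0.264)&(C[...,2]<0.282)&(C[...,0]>0.5)&(C[...,0]<0.85)&(C[...,1]>-.1)&(C[...,1]<.4)
    v,u=np.nonzero(m);P=plane(F,np.c_[u,v],.272)[:,:2].astype(np.float32)
    r=cv2.minAreaRect(P);print(n,r)
    m=(C[...,2]>0.228)&(C[...,2]<0.258)&(C[...,0]>0.45)&(C[...,0]<0.62)&(C[...,1]>-.1)&(C[...,1]<.2)
    v,u=np.nonzero(m);P=plane(F,np.c_[u,v],.246);q=np.c_[P@ex,P@ey];k=q[:,0]<.548
    print(n,"bar",k.sum(),np.median(q[k,0]),np.polyfit(q[k,1],q[k,0],1))
E
```

```text
t: 26.75
position: [0.3322, -0.0986, 0.4489]
ee_rot: [-0.257, 3.119, -0.004]
force: [0.3, 0.4, -0.0]
gripper_width: -0.0001
t 26.75 p [ 0.3322 -0.0986  0.4489] p' 0.3099 -0.1552 F [ 0.3  0.4 -0. ] w -0.0001 j [-0.53 -0.11  0.1   1.77  0.   -0.69]
side ((0.6741703748703003, 0.10662339627742767), (0.20473314821720123, 0.26899057626724243), 10.110231399536133)
side bar 128 0.5355417694054043 [8.54772886e-05 5.35716905e-01]
top ((0.6797515749931335, 0.11499921977519989), (0.1999485343694687, 0.2605162262916565), 10.026873588562012)
top bar 130 0.5404070862571977 [-2.61126537e-05  5.40587858e-01]
```

View pics/t20.png

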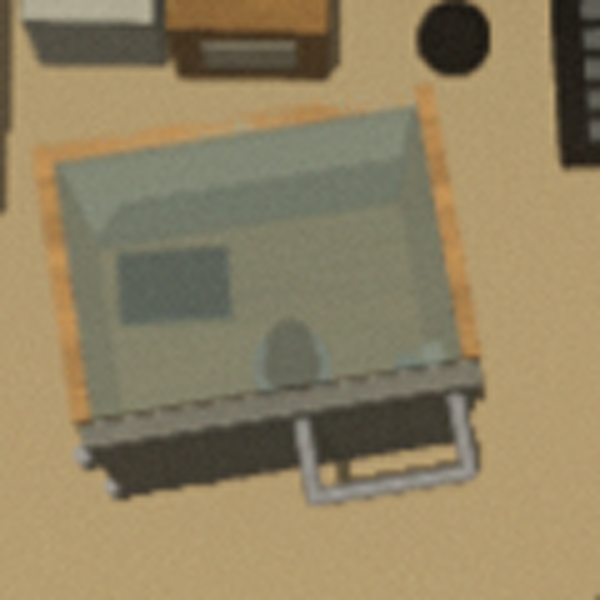

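View pics/s20.png

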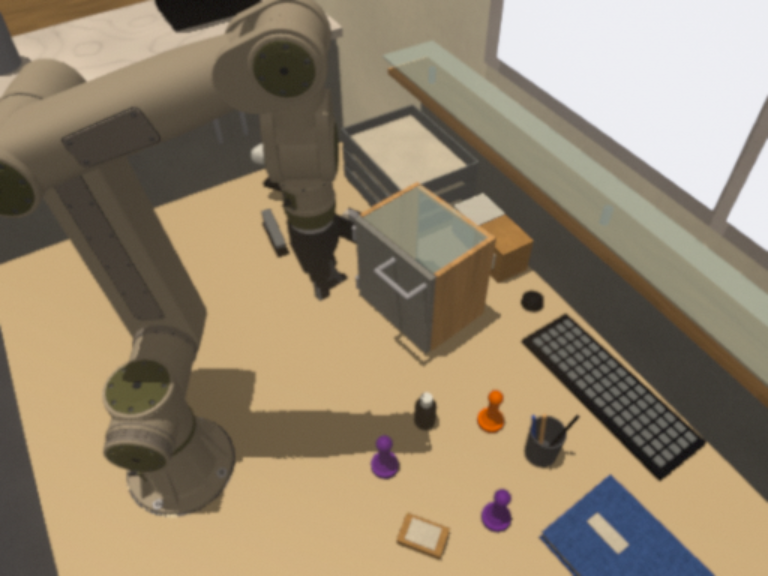

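The door bar and the cupboard outline match the start to under 1 mm, and the stamp stands inside at (290,360) in the top crop. Handing in.

```bash
python3 -c "
from bench import env
print(env.close_job())"
```

```text
the job is handed in; nothing more can be done
None
```

I finished the job and handed it in at about 27 s of the 72 s allowed. No verdict was reported.

- **Door open:** I hooked the shut fingers behind the handle bar and pulled the door through the catch to about 1.63 rad. It stayed there.
- **Stamp:** I gripped the brown stamp with the tool leaning 45 degrees. It went down on the cupboard floor about 57 mm behind the front edge and 12 mm right of the middle. After release the wrist view showed it upright, with its axis where I had computed it.
- **Door shut:** I pushed from inside the handle gap. The force fell from about 11 N to 1 N as the catch snapped. I then pressed to the hard stop at 19 N, under the 28 N at which the cupboard slides, and lifted the fingers out.

**Last checks:**
- In the final pictures the handle bar is back to within 0.2 mm and 0.002 rad of its shut pose.
- The cupboard outline matches the start to 1 mm or better.
- The stamp showed only as a blurred shape through the glass roof, so its upright stance rests mainly on the wrist view after release.
- The bystanders and look-alikes in view looked unmoved by eye. The clip box was in the side picture, but I did not measure it or the others. The arm hid part of the tape dispenser, and I did not check it separately.
- The side and top cameras disagreed by about 5 to 8 mm on absolute positions, so I used values between them. The wrist views agreed with those to a few millimetres.

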